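# Clear up after an amplifier rebuild

### The arm

A 6-joint arm with a two-finger parallel gripper is mounted at the origin on the work surface. World frame = base frame: x ahead of the robot, y to its left, z up, the work surface at z = 0. Lengths are in mm, angles in rad, forces in N, time in s.
With the tool pointing down it reaches from about 350 to 975 mm from the base axis. Payload 7.1 kg.
Tool frame: the origin (TCP) lies midway between the tips of the shut fingers; the grasp point (between the pads) lies 19 mm behind it; z points along the fingers, y is the line along which they close (so a half turn about z gives the same grasp; the last joint's range is limited). The gripper opens to 88 mm and grips with 3 to 60 N. Pads are 20 mm wide; open, the fingers measure 115 mm over their backs; the gripper's body (75 mm by 178 mm) begins 61 mm behind the grasp point.
Start: joints at [1.166, 0.423, 1.63, -0, 1.089, -0.019], TCP at [235.155, 579.057, 197.975] pointing down, gripper open.
Joint ranges: [-3, 3], [-0.9, 2.11], [0.09, 2.58], [-1.31, 4.45], [0.11, 2.69], [-2.54, 2.54]. Speed limits (rad/s): [2.39, 2.39, 3.01, 3.14, 3.14, 3.14].

### API

Orientations are given as a rotation vector (axis times angle).
In Python, from workcell import ctrl gives the robot as it stands. The module is installed in compiled form; this text tells all that it offers.
- The arm moves only by the tool apply_moves, never from a script. Its argument "targets" is a list of rows, each a list of 3 entries, a list of its own where there are three numbers: the opening, from -1 (shut) to 1 (fully open), then the shift along the tool's x, y, z normalised to -1 to 1, where 1 is 5 cm, then the turn, a rotation vector about the tool's x, y, z normalised to -1 to 1, where 1 is 90 degrees. In form: [[jaw, [x, y, z], [wx, wy, wz]], ...]. A call has 1 to 8 rows; each row shifts and turns the commanded pose from where the row before left it, along the tool's axes as they then stand; what a row does not reach is not made up. A row lasts 1/8 s, in which the tool goes at most 62.5 mm and 10.7 degrees, less where a joint would pass 70% of its speed; a pose out of reach is approached as far as the arm can. A call with a number of a shift or a turn outside -1 to 1 is refused whole. A call with a gripper value outside its range is refused whole. The fingers move at their own pace and stop on an object; the grip force is fixed at half the most. Time passes only in rows, so rows that do not move let the fingers close. It gives the time, the measured TCP pose, the force, the opening and the grip force at its end, in the units of the state.
- ctrl.get_obs(): the state, without advancing time (a new reading comes with each control period).
- ctrl.get_image(name): name is "side" or "top"; returns a dict with "pixels" (420x560x3 uint8, blue, green, red), "camera_matrix" (3x3 intrinsics, pixels), "view" (4x4, takes a point from world to camera coordinates). Camera axes: x right, y down, z forward; pixel columns grow to the right and rows downward; lengths in mm; the calibration is good to about 2 mm. A picture is of the moment at which its call begins. There is no depth.
- ctrl.close_job(): hands the job in; it is judged then, once.
Trained networks look in the newest picture that a camera, given by its name, has taken for a name from the list of things; names that differ only in an ending like _2 or _b are one class to them, and where a whole thing is asked for, a point or a joint stands for the part that bears it (a point fixed in the world has none). Each returns a list of dicts, best first, with "score" (0 to 1); they miss things now and then, are a little off and sometimes report something else, mostly with a low value. They report only what shows in the picture. A call takes as long as a camera call.
- ctrl.masks_of(label, camera): "region" (420x560 bool, what is visible of it) and "bbox" ([left, top, right, bottom] in pixels, round what is visible of it).
- ctrl.pinpoint(label, camera): "xy" ([column, row] in pixels: a listed point, or the origin of a listed thing).
The state is a dict: "t": time; "qpos": joint angles; "qvel": joint speeds; "joint_torque": joint torques, N m; "ee_pos": TCP position; "orientation": TCP orientation; "ft_force": force on the tool from outside, world axes, zero at the start; "moment": the same for the moment, N m; "width": finger opening in mm; "grasp_force": force on a finger pad.
Only numpy, scipy, OpenCV 4.12 (cv2) and the standard library are available. Lean on these libraries where they do the work, as an engineer would, in place of code of your own. Each camera call takes 0.05 s, during which the arm holds its last target. There are 200 camera calls.

### The job

Clear up after the amplifier rebuild: set every choke (two to four of the heavy dark blocks on the bench) on top of the narrow raised ledge so that it stays there by itself; take the lid off the scrap tub, pick up the carrying tray by its handle and tip all the old capacitors in it into the tub. Park the empty tray on the sloping rest, lying squarely and flat on it, spout down against the lip (within about a centimetre), put the lid properly back on the tub, and leave the other things on the bench where they are.

Things in the scene. Friction and masses are not known exactly. Their poses are not given: they have to be found in the camera images.
- ledge: Narrow raised ledge: an upright aluminium bar fixed to the bench, 34 mm wide (its x), 340 mm long (its y) and 90 mm high. Origin: centre of its underside; the top is at z = 0.090 in its frame. It stands far left, its length roughly across the robot's view.
- tub: Open square grey plastic scrap tub, 160 x 160 mm outside, 75 mm high, walls and floor 4 mm, fixed. Origin: centre of its underside.
- lid: Loose square black lid that starts on the tub: plate 164 x 164 x 4 mm, beneath it a 140 x 140 x 6 mm step that drops into the tub's mouth (152 mm wide). Grey grip bar at its middle: 14 mm thick (its x), 60 mm long (its y), from z = 0.004 to 0.040. 150 g. Origin: middle of the plate's underside, at the tub's rim when shut. On the bench it lies on its step.
- rest_plate: Sloping grey plate of the fixed tray rest, at the right: 190 mm (x, up the slope) x 150 mm (y), tilted 18 degrees (0.314 rad), low end towards the robot. Origin: middle of its upper face, 62 mm above the bench; z is square to the face. A lip across the low end stands 20 mm above the face, its inner side at x = -0.088.
- tray: Loose aluminium tray, 160 (x) x 110 (y) mm, floor 4 mm, side and back (+x) walls to z = 28 mm; the -x end is open: the spout. A black handle bar bridges it at mid-length, 12 mm thick (x), full width (y), z = 0.046 to 0.076: grip its middle, fingers closing along x. About 250 g empty. Origin: centre of its underside. Parts in it slide out when tilted over about 34 degrees.
- tray_spout (a point): Middle of the open end of the tray, on its floor: (-0.08, 0, 0.004) in the tray's frame; same axes.
- choke1: Potted choke: heavy dark block with black end plates, 64 mm (x) x 44 mm (y) x 44 mm (z), 0.2 to 0.42 kg. Origin: its middle. May be absent.
- choke2: Potted choke: heavy dark block with black end plates, 64 mm (x) x 44 mm (y) x 44 mm (z), 0.2 to 0.42 kg. Origin: its middle. May be absent.
- choke3: Potted choke: heavy dark block with black end plates, 64 mm (x) x 44 mm (y) x 44 mm (z), 0.2 to 0.42 kg. Origin: its middle. May be absent.
- choke4: Potted choke: heavy dark block with black end plates, 64 mm (x) x 44 mm (y) x 44 mm (z), 0.2 to 0.42 kg. Origin: its middle. May be absent.
- cap1: Old film capacitor: loose box-shaped part, 40 mm (x) x 24 mm (y) x 28 mm (z), 35 g, starts in the tray. Origin: its middle. May be absent.
- cap2: Old film capacitor: loose box-shaped part, 40 mm (x) x 24 mm (y) x 28 mm (z), 35 g, starts in the tray. Origin: its middle. May be absent.
- cap3: Old film capacitor: loose box-shaped part, 40 mm (x) x 24 mm (y) x 28 mm (z), 35 g, starts in the tray. Origin: its middle. May be absent.
- cap4: Old film capacitor: loose box-shaped part, 40 mm (x) x 24 mm (y) x 28 mm (z), 35 g, starts in the tray. Origin: its middle. May be absent.
- cap5: Old film capacitor: loose box-shaped part, 40 mm (x) x 24 mm (y) x 28 mm (z), 35 g, starts in the tray. Origin: its middle. May be absent.
- mug: White mug, 72 mm across, 85 mm high; a bystander, leave alone. Origin: its underside.
- carton: Small paper carton, 50 x 50 x 60 mm; a bystander, leave alone. Origin: its underside.
- driver: Screwdriver lying down, 190 mm long; a bystander, leave alone. Origin: its underside.
- tin: Steel tin, 60 mm across, 50 mm high; a bystander, leave alone. Origin: its underside.
- spool: Grey spool, 56 mm across, 44 mm high; a bystander, leave alone. Origin: its underside.

How it is judged:
By the outcome, as a careful person would: the job done as asked, in the order asked, and still so for the second after the job is handed in, with the robot touching nothing.
Of choke1, choke2, choke3, choke4 only 2 to 4 are there at a start; the rules pass over those that are not, and their reading is None.
Of cap1, cap2, cap3, cap4, cap5 only 3 to 5 are there at a start; the rules pass over those that are not, and their reading is None.
At some moment in a run one of choke1, choke2, choke3, choke4, tray may be knocked a few centimetres aside while the robot is not near it.
It also fails if it takes over 210 s, if anything falls off the work surface, if the arm or the gripper's body presses on something with over 40 N, if the wrist force passes 120 N, or if a joint passes its speed limit or range.

## Working session

There is one attempt and no reset: what is moved stays moved. The work goes in short steps, Python scripts to look and compute and a tool call to move; the robot and the scene stay as the last step left them, time stands still between calls to the robot, and variables do not carry over. Pictures are saved under pics/ and viewed, at most 16 in all, crops included, and the job is handed in when it is done.

Besides the shell and the picture viewer there is one more tool, called after ">>>" as a command line: name --argument value ..., lists and objects as JSON in quotes. apply_moves: Moves the arm, as the interface text tells. Scaled input: -1 to 1 covers 5 cm each way for a shift and 90 degrees each way for a turn. Its arguments: {"type":"object","properties":{"targets":{"type":"array"}},"required":["targets"]}

```bash
mkdir -p pics
cat > h.py <<'E'
import numpy as np, cv2
from workcell import ctrl
from scipy.spatial.transform import Rotation as R
def snap(cam,fn=None):
    im=ctrl.get_image(cam)
    if fn: cv2.imwrite('pics/'+fn,im['pixels'])
    return im
def ray(im,px,z):
    K=np.array(im['camera_matrix']);V=np.array(im['view'])
    d=V[:3,:3].T@np.linalg.solve(K,[px[0],px[1],1.]);c=-V[:3,:3].T@V[:3,3]
    return c+d*(z-c[2])/d[2]
def proj(im,P):
    K=np.array(im['camera_matrix']);V=np.array(im['view'])
    P=np.atleast_2d(P);q=(V[:3,:3]@P.T+V[:3,3:4]);p=K@q
    return (p[:2]/p[2]).T
E
python3 - <<'E'
from h import *
print(ctrl.get_obs())
for c in('top','side'):
    im=snap(c,c+'0.png');V=im['view'];print(c,np.round(-np.array(V)[:3,:3].T@np.array(V)[:3,3]))
    for l in['ledge','tub','lid','rest_plate','tray','tray_spout','choke1','cap1','mug','carton','driver','tin','spool']:
        print(l,[(round(d['score'],2),np.round(d['xy']).tolist(),np.round(ray(im,d['xy'],{'tub':0,'lid':75,'rest_plate':62,'choke1':22,'cap1':18}.get(l,0))[:2]).tolist()) for d in ctrl.pinpoint(l,c)])
E
```

```text
{'t': 0.0, 'qpos': array([ 1.16602183e+00,  4.23830075e-01,  1.63067190e+00, -2.02141800e-05,
        1.08859906e+00, -1.89987389e-02]), 'qvel': array([-1.36321936e-03,  9.70226111e-04,  1.48688697e-03, -7.24638269e-04,
       -7.94143549e-05,  1.09786457e-03]), 'joint_torque': array([ 1.83883065e-03, -5.44651365e+01, -2.73660904e+01,  6.46299915e-02,
        2.28585204e-02, -1.36753438e-04]), 'ee_pos': array([234.92440095, 578.53686029, 197.21555981]), 'orientation': array([-6.02152407e-01, -3.08303882e+00,  2.32206254e-03]), 'ft_force': array([-0.64935756,  0.3720786 , -0.01622702]), 'moment': array([-0.0155105 , -0.01903296, -0.04372016]), 'grasp_force': 0.0, 'width': 87.81753800489287}
top [ 301.   46. 1223.]
ledge [(0.59, [224.0, 172.0], [579.0, 190.0])]
tub []
lid [(0.64, [328.0, 140.0], [658.0, -136.0])]
rest_plate [(0.95, [411.0, 185.0], [519.0, -387.0]), (0.52, [325.0, 194.0], [495.0, -124.0]), (0.17, [334.0, 228.0], [389.0, -148.0])]
tray [(0.87, [328.0, 211.0], [448.0, -141.0])]
tray_spout [(0.6, [325.0, 233.0], [379.0, -127.0])]
choke1 [(0.95, [168.0, 234.0], [383.0, 359.
[... 1238 characters left out ...]
], [377.0, 360.0]), (0.87, [230.0, 204.0], [389.0, 180.0]), (0.8, [255.0, 186.0], [479.0, 231.0]), (0.56, [275.0, 227.0], [464.0, 47.0])]
cap1 [(0.81, [276.0, 274.0], [407.0, -98.0]), (0.65, [321.0, 282.0], [489.0, -160.0]), (0.62, [317.0, 261.0], [510.0, -100.0]), (0.61, [283.0, 296.0], [397.0, -162.0])]
mug [(0.73, [452.0, 305.0], [724.0, -314.0])]
carton [(0.88, [281.0, 409.0], [301.0, -373.0])]
driver [(0.61, [176.0, 204.0], [257.0, 269.0]), (0.49, [384.0, 237.0], [712.0, -78.0]), (0.17, [277.0, 227.0], [478.0, 65.0])]
tin [(0.67, [243.0, 153.0], [518.0, 447.0]), (0.45, [209.0, 172.0], [385.0, 383.0])]
spool [(0.94, [276.0, 343.0], [342.0, -250.0]), (0.6, [385.0, 236.0], [718.0, -73.0])]
```

View pics/top0.png

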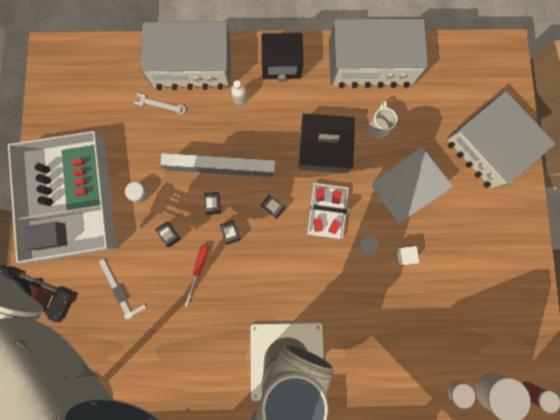

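View pics/side0.png

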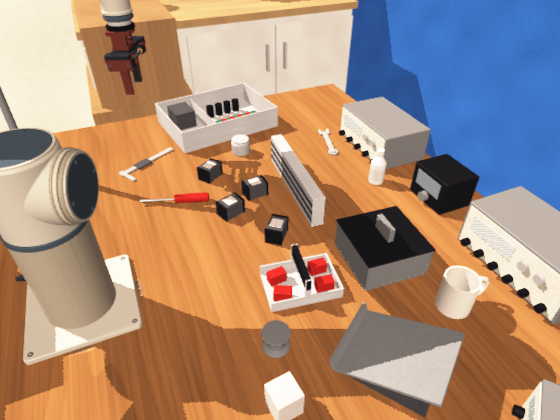

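Top view: four chokes at about (168,234), (213,204), (231,231) and (272,206), tray at (328,211) with four red caps, and lidded tub at (328,140). The rest is at (411,185) and the ledge runs from (162,163) to (274,168). The side view agrees. I'll refine the poses by fitting silhouettes in both cameras.

```bash
cat >> h.py <<'E'
from scipy.optimize import minimize
def box(x0,x1,y0,y1,z0,z1): return np.array([[x,y,z] for x in(x0,x1) for y in(y0,y1) for z in(z0,z1)],float)
M={'choke1':([box(-32,32,-22,22,-22,22)],22),'tub':([box(-80,80,-80,80,0,75)],0),
 'lid':([box(-82,82,-82,82,0,4),box(-7,7,-30,30,4,40)],75),'ledge':([box(-17,17,-170,170,0,90)],0),
 'tray':([box(-80,80,-55,55,0,4),box(-80,80,-55,-51,0,28),box(-80,80,51,55,0,28),box(76,80,-55,55,0,28),box(-6,6,-55,55,46,76),box(-6,6,-55,-52,0,76),box(-6,6,52,55,0,76)],0),
 'rest_plate':([box(-95,95,-75,75,-4,0),box(-92,-88,-75,75,0,20)],62)}
S=4
def sil(im,parts,T,t):
    m=np.zeros((420*S,560*S),np.uint8)
    for b in parts:
        p=proj(im,b@T.T+t); cv2.fillConvexPoly(m,cv2.convexHull(np.round((p+.5)*S).astype(np.int32)),1)
    return m
def rot(l,yaw): return (R.from_euler('z',yaw)*R.from_euler('y',-.314 if l=='rest_plate' else 0)).as_matrix()
def masks(l,ims): return {c:[d for d in ctrl.masks_of(l,c) if d['score']>.3] for c in ims}
def fit(l,ims,ms,x,y,yaws,z=None):
    parts,z0=M[l]; z=z0 if z is None else z; reg={}
    for c,im in ims.items():
        s=sil(im,parts,rot(l,yaws[0]),[x,y,z])
        best=max(ms[c],key=lambda d:(cv2.resize(d['region'].astype(np.uint8),None,fx=S,fy=S)&s).sum()/max(1,d['region'].sum()*S*S),default=None)
        if best is not None:
            r=cv2.resize(best['region'].astype(np.uint8),None,fx=S,fy=S,interpolation=0)
            if (r&s).any(): reg[c]=r
    def f(p):
        o=[]
        for c,r in reg.items():
            s=sil(ims[c],parts,rot(l,p[2]/50),[p[0],p[1],z]); o.append(1-(r&s).sum()/max(1,(r|s).sum()))
        return np.mean(o)
    best=min((minimize(f,[x,y,w*50],method='Nelder-Mead',options=dict(initial_simplex=np.array([[x,y,w*50],[x+8,y,w*50],[x,y+8,w*50],[x,y,w*50+10]]),xatol=.2,fatol=1e-4,maxiter=90)) for w in yaws),key=lambda r:r.fun)
    return np.round([best.x[0],best.x[1],np.degrees(best.x[2]/50)],1),round(1-best.fun,3),list(reg)
E
cat > look.py <<'E'
from h import *
ims={c:snap(c) for c in('top','side')}
Y=np.radians([0,45,90,135])
ms=masks('choke1',ims); print({c:len(v) for c,v in ms.items()})
for x,y in[(380,360),(474,226),(390,172),(463,45)]: print('choke',fit('choke1',ims,ms,x,y,Y))
for l,x,y,yw in[('ledge',585,200,[1.5-np.pi/2,1.5-np.pi/2+.15]),('tub',656,-135,[0,.1]),('lid',656,-135,[0,1.57]),('rest_plate',521,-385,[-.5,.6]),('tray',448,-141,[-.1,.1])]:
    print(l,fit(l,ims,masks(l,ims),x,y,yw))
E
python3 look.py
python3 - <<'E'
import cv2
a=cv2.imread('pics/top0.png')[120:260,140:300];b=cv2.imread('pics/side0.png')[130:310,190:440]
a=cv2.resize(a,(720,630)); cv2.imwrite('pics/a.png',a[:600]);cv2.imwrite('pics/b.png',cv2.resize(b,(800,576)))
E
```

```text
{'top': 5, 'side': 4}
choke (array([382.8, 362.8,  36.2]), np.float64(0.882), ['top', 'side'])
choke (array([475.6, 226.2,   5.9]), np.float64(0.912), ['top', 'side'])
choke (array([385.4, 171. ,  18.4]), np.float64(0.921), ['top', 'side'])
choke (array([464.5,  37.6,  49. ]), np.float64(0.916), ['top', 'side'])
ledge (array([590.7, 202. ,  -4.7]), np.float64(0.943), ['top', 'side'])
tub (array([ 656.8, -134.3,   -5.4]), np.float64(0.242), ['top', 'side'])
lid (array([ 658.9, -132.2,   85.4]), np.float64(0.975), ['top', 'side'])
rest_plate (array([ 518. , -385. ,  -54.9]), np.float64(0.963), ['top', 'side'])
tray (array([ 449.3, -133.8,   -8.7]), np.float64(0.687), ['top', 'side'])
```

View pics/a.png

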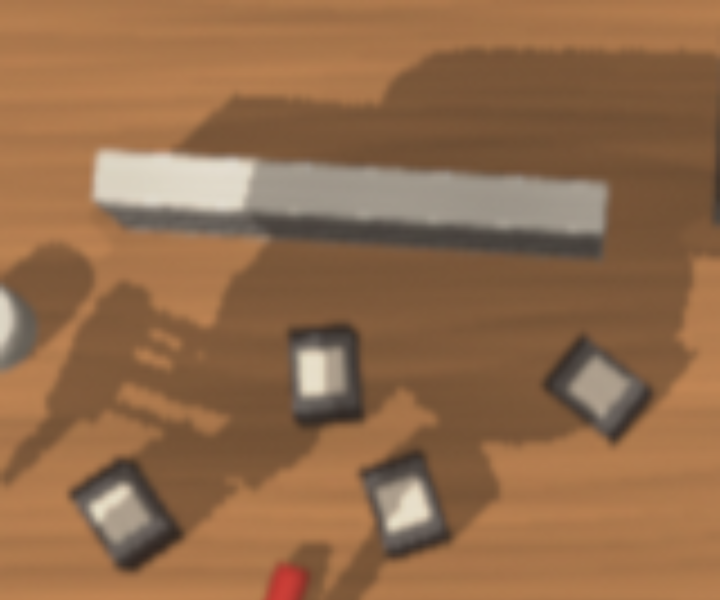

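View pics/b.png

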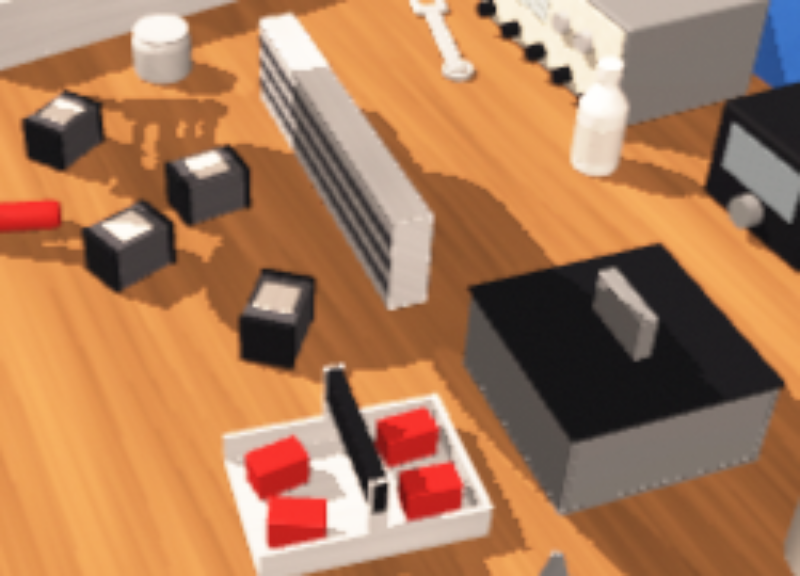

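The crops show each choke upright with its long sides matching the fits, and the lid grip bar running along y, so the lid yaw is about -5°. Next: a planner, and a check of the ledge against its corners.

```bash
cat > plan.py <<'E'
import json
from h import *
def down(ya,tilt=0):  # tool y at angle ya(deg), z down; tilt about tool y (deg)
    a=np.radians(ya);y=np.array([np.cos(a),np.sin(a),0]);z=np.array([0,0,-1.]);x=np.cross(y,z)
    return R.from_matrix(np.array([x,y,z]).T)*R.from_euler('y',tilt,degrees=True)
def plan(wps,p=None,q=None,vmax=40,rmax=9.4):
    """wps: (jaw,[x,y,z],Rotation or None, hold rows[, vmax])"""
    o=ctrl.get_obs()
    p=np.array(o['ee_pos']) if p is None else np.array(p,float); q=R.from_rotvec(o['orientation']) if q is None else q
    rows=[]
    for w in wps:
        j,P,Q,h=w[:4]; v=w[4] if len(w)>4 else vmax
        P=p.copy() if P is None else np.array(P,float); Q=q if Q is None else Q
        n=int(max(np.ceil(np.linalg.norm(P-p)/v-.02),np.ceil((q.inv()*Q).magnitude()/np.radians(rmax)-.05)))
        p0,q0=p,q; rv=(q.inv()*Q).as_rotvec()
        for k in range(1,n+1):
            pt=p0+(P-p0)*k/n; qt=q0*R.from_rotvec(rv*k/n)
            s=np.clip(np.round(q.inv().apply(pt-p)/50,2),-1,1); t=np.round((q.inv()*qt).as_rotvec()/(np.pi/2),3)
            p=p+q.apply(s*50); q=q*R.from_rotvec(t*np.pi/2)
            rows.append([j,s.tolist(),t.tolist()])
        rows+=[[j,[0,0,0],[0,0,0]]]*h
    for i in range(0,len(rows),8): print(json.dumps(rows[i:i+8]).replace(' ','').replace('-0.0,','0,').replace('-0.0]','0]').replace('0.0,','0,').replace('0.0]','0]'))
    print(len(rows)/8,'s'); return p,q
LED=(590.7,202,-4.7)
def spot(s):
    a=np.radians(LED[2]+90);return np.array([LED[0]+s*np.cos(a),LED[1]+s*np.sin(a)])
def choke(x,y,yaw,s,zc=8,ya=None):
    t=yaw-90 if ya is None else ya; S=spot(s)
    Q=down(t);L=down(LED[2]); J=.55
    p,q=plan([(J,[x,y,150],Q,0),(J,[x,y,zc],None,2)]); print('grip')
    p,q=plan([(-1,None,None,5),(-1,[x,y,150],None,0)],p,q); print('carry')
    p,q=plan([(-1,[*(S+[-60,0]),150],L,0),(-1,[*S,150],L,2),(-1,[*S,zc+92],None,3,20)],p,q); print('release')
    plan([(J,None,None,4),(J,[*S,170],None,0)],p,q)
E
python3 - <<'E'
from plan import *
im=snap('top')
c=[ray(im,p,90)[:2] for p in[(161.6,153.3),(161.1,165.5),(274.9,160.4),(274,172.2)]];print(np.round(c),np.mean(c,0))
choke(382.8,362.8,36.2,120)
E
```

```text
[[619. 367.]
 [581. 368.]
 [593.  28.]
 [557.  32.]] [587.49400134 198.79620002]
[[0.55,[-0.34,-0.22,0.07],[0,0,0.104]],[0.55,[-0.36,-0.17,0.08],[0,0,0.104]],[0.55,[-0.39,-0.1,0.07],[0,0,0.104]],[0.55,[-0.4,-0.04,0.08],[0,0,0.104]],[0.55,[-0.41,0.03,0.07],[0,0,0.104]],[0.55,[-0.39,0.09,0.07],[0,0,0.104]],[0.55,[-0.37,0.15,0.08],[0,0,0.104]],[0.55,[-0.34,0.22,0.07],[0,0,0.104]]]
[[0.55,[-0.3,0.26,0.07],[0,0,0.104]],[0.55,[-0.26,0.32,0.08],[0,0,0.104]],[0.55,[-0.2,0.34,0.07],[0,0,0.104]],[0.55,[-0.14,0.38,0.08],[0,0,0.104]],[0.55,[-0.08,0.4,0.07],[0,0,0.104]],[0.55,[0,0,0.71],[0,0,0]],[0.55,[0,0,0.71],[0,0,0]],[0.55,[0,0,0.71],[0,0,0]]]
[[0.55,[0,0,0.71],[0,0,0]],[0.55,[0,0,0],[0,0,0]],[0.55,[0,0,0],[0,0,0]]]
2.375 s
grip
[[-1,[0,0,0],[0,0,0]],[-1,[0,0,0],[0,0,0]],[-1,[0,0,0],[0,0,0]],[-1,[0,0,0],[0,0,0]],[-1,[0,0,0],[0,0,0]],[-1,[0,0,-0.71],[0,0,0]],[-1,[0,0,-0.71],[0,0,0]],[-1,[0,0,-0.71],[0,0,0]]]
[[-1,[0,0,-0.71],[0,0,0]]]
1.125 s
carry
[[-1,[0.34,0.42,0],[0,0,-0.091]],[-1,[0.28,0.47,0],[0,0,-0.091]],[-1,[0.21,0.5,0],[0,0,-0.091]],[-1,[0.14,0.52,0],[0,0,-0.091]],[-1,[0.06,0.54,0],[0,0,-0.09]],[-1,[-0.02,0.55,0],[0,0,-0.091]],[-1,[0.05,0.6,0],[0,0,0]],[-1,[0.05,0.59,0],[0,0,0]]]
[[-1,[0,0,0],[0,0,0]],[-1,[0,0,0],[0,0,0]],[-1,[0,0,0.33],[0,0,0]],[-1,[0,0,0.34],[0,0,0]],[-1,[0,0,0.33],[0,0,0]],[-1,[0,0,0],[0,0,0]],[-1,[0,0,0],[0,0,0]],[-1,[0,0,0],[0,0,0]]]
2.0 s
release
[[0.55,[0,0,0],[0,0,0]],[0.55,[0,0,0],[0,0,0]],[0.55,[0,0,0],[0,0,0]],[0.55,[0,0,0],[0,0,0]],[0.55,[0,0,-0.7],[0,0,0]],[0.55,[0,0,-0.7],[0,0,0]]]
0.75 s
```

>>> apply_moves --targets '[[0.55, [-0.34, -0.22, 0.07], [0, 0, 0.104]], [0.55, [-0.36, -0.17, 0.08], [0, 0, 0.104]], [0.55, [-0.39, -0.1, 0.07], [0, 0, 0.104]], [0.55, [-0.4, -0.04, 0.08], [0, 0, 0.104]], [0.55, [-0.41, 0.03, 0.07], [0, 0, 0.104]], [0.55, [-0.39, 0.09, 0.07], [0, 0, 0.104]], [0.55, [-0.37, 0.15, 0.08], [0, 0, 0.104]], [0.55, [-0.34, 0.22, 0.07], [0, 0, 0.104]]]'

```text
t: 3.15
ee_pos: [326.5, 445.5, 168.4]
orientation: [-2.358, -2.076, -0.0]
ft_force: [-0.1, 0.3, -0.5]
width: 67.9
grasp_force: 0.0
```

>>> apply_moves --targets '[[0.55, [-0.3, 0.26, 0.07], [0, 0, 0.104]], [0.55, [-0.26, 0.32, 0.08], [0, 0, 0.104]], [0.55, [-0.2, 0.34, 0.07], [0, 0, 0.104]], [0.55, [-0.14, 0.38, 0.08], [0, 0, 0.104]], [0.55, [-0.08, 0.4, 0.07], [0, 0, 0.104]], [0.55, [0, 0, 0], [0, 0, 0]], [0.55, [0, 0, 0], [0, 0, 0]], [0.55, [0, 0, 0], [0, 0, 0]]]'

```text
t: 4.15
ee_pos: [382.7, 363.3, 150.1]
orientation: [-2.985, -0.98, -0.0]
ft_force: [-0.9, -0.2, 0.2]
width: 68.1
grasp_force: 0.0
```

```bash
sed -i 's/^LED=.*/LED=(589.5,200.5,-4.7)/' plan.py
python3 - <<'E'
from plan import *
o=ctrl.get_obs();print(o['ee_pos'],o['width'],o['t'],np.round(R.from_rotvec(o['orientation']).as_matrix(),3).tolist())
ims={c:snap(c) for c in('top','side')}
ms=masks('choke1',ims)
for x,y in[(380,360),(474,226),(390,172),(463,45)]: print('choke',fit('choke1',ims,ms,x,y,np.radians([0,45,90,135])))
choke(382.8,362.8,36.2,120)
E
```

```text
[382.65807633 363.31801416 150.13107312] 68.12843130594733 4.15 [[0.805, 0.593, 0.0], [0.593, -0.805, 0.0], [0.0, -0.0, -1.0]]
choke (array([381.1, 358.6,  32.6]), np.float64(0.778), ['top'])
choke (array([476. , 226.2, 184.6]), np.float64(0.922), ['top', 'side'])
choke (array([385.9, 171.1,  17.7]), np.float64(0.872), ['top', 'side'])
choke (array([464.4,  38.3,  52.4]), np.float64(0.92), ['top', 'side'])
[[0.55,[0,0,0.71],[0,0,0]],[0.55,[0,0,0.71],[0,0,0]],[0.55,[0,0,0.71],[0,0,0]],[0.55,[0,0.01,0.71],[0,0,0]],[0.55,[0,0,0],[0,0,0]],[0.55,[0,0,0],[0,0,0]]]
0.75 s
grip
[[-1,[0,0,0],[0,0,0]],[-1,[0,0,0],[0,0,0]],[-1,[0,0,0],[0,0,0]],[-1,[0,0,0],[0,0,0]],[-1,[0,0,0],[0,0,0]],[-1,[0,0,-0.71],[0,0,0]],[-1,[0,0,-0.71],[0,0,0]],[-1,[0,0,-0.71],[0,0,0]]]
[[-1,[0,0,-0.71],[0,0,0]]]
1.125 s
carry
[[-1,[0.34,0.42,0],[0,0,-0.091]],[-1,[0.27,0.47,0],[0,0,-0.091]],[-1,[0.2,0.5,0],[0,0,-0.09]],[-1,[0.13,0.52,0],[0,0,-0.091]],[-1,[0.06,0.54,0],[0,0,-0.091]],[-1,[-0.03,0.54,0],[0,0,-0.091]],[-1,[0.05,0.6,0],[0,0,0]],[-1,[0.05,0.6,0],[0,0,0]]]
[[-1,[0,0,0],[0,0,0]],[-1,[0,0,0],[0,0,0]],[-1,[0,0,0.33],[0,0,0]],[-1,[0,0,0.34],[0,0,0]],[-1,[0,0,0.33],[0,0,0]],[-1,[0,0,0],[0,0,0]],[-1,[0,0,0],[0,0,0]],[-1,[0,0,0],[0,0,0]]]
2.0 s
release
[[0.55,[0,0,0],[0,0,0]],[0.55,[0,0,0],[0,0,0]],[0.55,[0,0,0],[0,0,0]],[0.55,[0,0,0],[0,0,0]],[0.55,[0,0,-0.7],[0,0,0]],[0.55,[0,0,-0.7],[0,0,0]]]
0.75 s
```

>>> apply_moves --targets '[[0.55, [0, 0, 0.71], [0, 0, 0]], [0.55, [0, 0, 0.71], [0, 0, 0]], [0.55, [0, 0, 0.71], [0, 0, 0]], [0.55, [0, 0.01, 0.71], [0, 0, 0]], [0.55, [0, 0, 0], [0, 0, 0]], [0.55, [0, 0, 0], [0, 0, 0]]]'

```text
t: 5.1
ee_pos: [383.6, 362.9, 8.8]
orientation: [-2.985, -0.977, -0.001]
ft_force: [-0.6, -0.1, 0.3]
width: 68.1
grasp_force: 0.0
```

>>> apply_moves --targets '[[-1, [0, 0, 0], [0, 0, 0]], [-1, [0, 0, 0], [0, 0, 0]], [-1, [0, 0, 0], [0, 0, 0]], [-1, [0, 0, 0], [0, 0, 0]], [-1, [0, 0, 0], [0, 0, 0]], [-1, [0, 0, -0.71], [0, 0, 0]], [-1, [0, 0, -0.71], [0, 0, 0]], [-1, [0, 0, -0.71], [0, 0, 0]]]'

```text
t: 6.1
ee_pos: [382.8, 361.9, 115.3]
orientation: [2.986, 0.976, -0.001]
ft_force: [0.0, 1.0, -1.7]
width: 43.4
grasp_force: 30.0
```

>>> apply_moves --targets '[[-1, [0, 0, -0.71], [0, 0, 0]]]'

```text
t: 6.22
ee_pos: [382.7, 361.9, 150.9]
orientation: [2.986, 0.976, -0.001]
ft_force: [0.9, -0.4, -1.6]
width: 43.7
grasp_force: 30.0
```

>>> apply_moves --targets '[[-1, [0.34, 0.42, 0], [0, 0, -0.091]], [-1, [0.27, 0.47, 0], [0, 0, -0.091]], [-1, [0.2, 0.5, 0], [0, 0, -0.09]], [-1, [0.13, 0.52, 0], [0, 0, -0.091]], [-1, [0.06, 0.54, 0], [0, 0, -0.091]], [-1, [-0.03, 0.54, 0], [0, 0, -0.091]], [-1, [0.05, 0.6, 0], [0, 0, 0]], [-1, [0.05, 0.6, 0], [0, 0, 0]]]'

```text
t: 7.22
ee_pos: [600.1, 318.9, 149.5]
orientation: [-2.311, -2.127, 0.002]
ft_force: [0.1, 0.2, -2.8]
width: 43.9
grasp_force: 30.0
```

>>> apply_moves --targets '[[-1, [0, 0, 0], [0, 0, 0]], [-1, [0, 0, 0], [0, 0, 0]], [-1, [0, 0, 0.33], [0, 0, 0]], [-1, [0, 0, 0.34], [0, 0, 0]], [-1, [0, 0, 0.25], [0, 0, 0]], [-1, [0, 0, 0], [0, 0, 0]], [-1, [0, 0, 0], [0, 0, 0]]]'

```text
t: 8.1
ee_pos: [599.9, 319.5, 104.1]
orientation: [2.311, 2.128, 0.0]
ft_force: [-0.4, -0.2, -1.7]
width: 43.7
grasp_force: 30.0
```

Run:
```python
from h import *
o=ctrl.get_obs();print(o['ee_pos'],o['width'],o['t'],o['ft_force'],o['moment'],R.from_rotvec(o['orientation']).as_matrix()[:,1])
im=snap('side');p=im['pixels'][60:260,190:390];cv2.imwrite('pics/s1.png',cv2.resize(p,(600,600)))
```

```text
[599.87648202 319.53142047 104.10597216] 43.653412003627366 8.1 [-0.44088624 -0.15377668 -1.73347002] [-0.05169575  0.0986053  -0.00010429] [ 9.96590227e-01 -8.25097018e-02  2.62672454e-04]
```

View pics/s1.png

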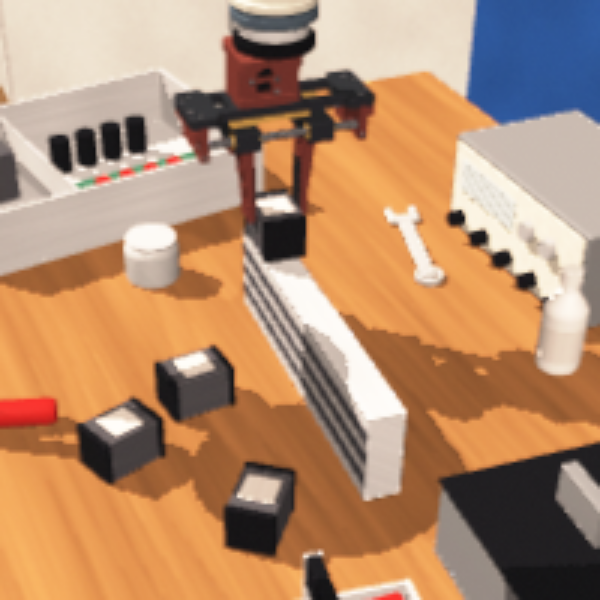

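The crop shows choke 1 held about 5 mm above the far end of the ledge (crop ≈ (280,230)), centred across it. I'll lower it and release.

>>> apply_moves --targets '[[-1, [0, 0, 0.08], [0, 0, 0]], [-1, [0, 0, 0.03], [0, 0, 0]], [-1, [0, 0, 0], [0, 0, 0]], [-1, [0, 0, 0], [0, 0, 0]]]'

```text
t: 8.65
ee_pos: [599.7, 319.3, 98.9]
orientation: [2.311, 2.128, 0.0]
ft_force: [-1.5, -1.2, 2.8]
width: 44.3
grasp_force: 30.0
```

>>> apply_moves --targets '[[0.55, [0, 0, 0], [0, 0, 0]], [0.55, [0, 0, 0], [0, 0, 0]], [0.55, [0, 0, 0], [0, 0, 0]], [0.55, [0, 0, -0.5], [0, 0, 0]], [0.55, [0, 0, -0.7], [0, 0, 0]], [0.55, [0, 0, -0.3], [0, 0, 0]]]'

```text
t: 9.4
ee_pos: [600.7, 319.9, 175.5]
orientation: [2.311, 2.127, 0.005]
ft_force: [-0.2, 0.9, 0.3]
width: 68.0
grasp_force: 0.0
```

Run:
```python
from plan import *
ims={c:snap(c) for c in('top','side')}
ms=masks('choke1',ims)
for x,y in[(474,226),(390,172),(463,45)]: print('choke',fit('choke1',ims,ms,x,y,np.radians([0,45,90,135])))
print('placed',fit('choke1',ims,ms,599,320,np.radians([85]),z=112))
choke(475.8,226.2,5.3,40)
```

```text
choke (array([477. , 225.6, 187.6]), np.float64(0.927), ['top', 'side'])
choke (array([385.6, 171.8, 199.5]), np.float64(0.895), ['top', 'side'])
choke (array([463.8,  38. ,  51.3]), np.float64(0.862), ['top', 'side'])
placed (array([597.9, 315.5,  81. ]), np.float64(0.592), ['top', 'side'])
[[0.55,[-0.23,-0.26,0.05],[0,0,0.099]],[0.55,[-0.26,-0.21,0.05],[0,0,0.098]],[0.55,[-0.3,-0.18,0.05],[0,0,0.099]],[0.55,[-0.32,-0.12,0.05],[0,0,0.099]],[0.55,[-0.33,-0.08,0.05],[0,0,0.099]],[0.55,[-0.35,-0.02,0.05],[0,0,0.098]],[0.55,[-0.34,0.03,0.05],[0,0,0.099]],[0.55,[-0.33,0.08,0.06],[0,0,0.099]]]
[[0.55,[-0.32,0.13,0.05],[0,0.001,0.099]],[0.55,[0,0,0.71],[0,0,0]],[0.55,[0,0,0.71],[0,0,0]],[0.55,[0,0,0.71],[0,0,0]],[0.55,[0,0,0.71],[0,0,0]],[0.55,[0,0,0],[0,0,0]],[0.55,[0,0,0],[0,0,0]]]
1.875 s
grip
[[-1,[0,0,0],[0,0,0]],[-1,[0,0,0],[0,0,0]],[-1,[0,0,0],[0,0,0]],[-1,[0,0,0],[0,0,0]],[-1,[0,0,0],[0,0,0]],[-1,[0,0,-0.71],[0,0,0]],[-1,[0,0,-0.71],[0,0,0]],[-1,[0,0,-0.71],[0,0,0]]]
[[-1,[0,0,-0.71],[0,0,0]]]
1.125 s
carry
[[-1,[0.13,-0.02,0],[0,0,-0.099]],[-1,[0.13,0,0],[0,0,-0.099]],[-1,[0.13,0.02,0],[0,0,-0.098]],[-1,[0.12,0.04,0],[0,0,-0.099]],[-1,[0.12,0.06,0],[0,0,-0.099]],[-1,[0.1,0.08,0],[0,0,-0.099]],[-1,[0.1,0.09,0],[0,0,-0.099]],[-1,[0.07,0.11,0],[0,0,-0.099]]]
[[-1,[0.06,0.11,0],[0.001,0,-0.098]],[-1,[0.05,0.6,0],[0,0,0]],[-1,[0.05,0.6,0],[0,0,0]],[-1,[0,0,0],[0,0,0]],[-1,[0,0,0],[0,0,0]],[-1,[0,0,0.33],[0,0,0]],[-1,[0,0,0.33],[0,0,0]],[-1,[0,0,0.34],[0,0,0]]]
[[-1,[0,0,0],[0,0,0]],[-1,[0,0,0],[0,0,0]],[-1,[0,0,0],[0,0,0]]]
2.375 s
release
[[0.55,[0,0,0],[0,0,0]],[0.55,[0,0,0],[0,0,0]],[0.55,[0,0,0],[0,0,0]],[0.55,[0,0,0],[0,0,0]],[0.55,[0,0,-0.7],[0,0,0]],[0.55,[0,0,-0.7],[0,0,0]]]
0.75 s
```

>>> apply_moves --targets '[[0.55, [-0.23, -0.26, 0.05], [0, 0, 0.099]], [0.55, [-0.26, -0.21, 0.05], [0, 0, 0.098]], [0.55, [-0.3, -0.18, 0.05], [0, 0, 0.099]], [0.55, [-0.32, -0.12, 0.05], [0, 0, 0.099]], [0.55, [-0.33, -0.08, 0.05], [0, 0, 0.099]], [0.55, [-0.35, -0.02, 0.05], [0, 0, 0.098]], [0.55, [-0.34, 0.03, 0.05], [0, 0, 0.099]], [0.55, [-0.33, 0.08, 0.06], [0, 0, 0.099]]]'

```text
t: 10.6
ee_pos: [488.7, 236.0, 151.3]
orientation: [3.118, 0.379, -0.004]
ft_force: [0.2, -0.4, 0.6]
width: 68.1
grasp_force: 0.0
```

>>> apply_moves --targets '[[0.55, [-0.32, 0.13, 0.05], [0, 0.001, 0.099]], [0.55, [0, 0, 0.71], [0, 0, 0]], [0.55, [0, 0, 0.71], [0, 0, 0]], [0.55, [0, 0, 0.71], [0, 0, 0]], [0.55, [0, 0, 0.71], [0, 0, 0]], [0.55, [0, 0, 0], [0, 0, 0]], [0.55, [0, 0, 0], [0, 0, 0]]]'

```text
t: 11.48
ee_pos: [476.4, 226.6, 8.7]
orientation: [-3.138, -0.144, -0.002]
ft_force: [0.3, 0.4, 0.7]
width: 68.0
grasp_force: 0.0
```

>>> apply_moves --targets '[[-1, [0, 0, 0], [0, 0, 0]], [-1, [0, 0, 0], [0, 0, 0]], [-1, [0, 0, 0], [0, 0, 0]], [-1, [0, 0, 0], [0, 0, 0]], [-1, [0, 0, -0.71], [0, 0, 0]], [-1, [0, 0, -0.71], [0, 0, 0]], [-1, [0, 0, -0.71], [0, 0, 0]], [-1, [0, 0, -0.71], [0, 0, 0]]]'

```text
t: 12.48
ee_pos: [475.4, 226.3, 151.3]
orientation: [3.138, 0.144, 0.001]
ft_force: [0.5, 0.8, -4.0]
width: 43.7
grasp_force: 30.0
```

>>> apply_moves --targets '[[-1, [0.13, -0.02, 0], [0, 0, -0.099]], [-1, [0.13, 0, 0], [0, 0, -0.099]], [-1, [0.13, 0.02, 0], [0, 0, -0.098]], [-1, [0.12, 0.04, 0], [0, 0, -0.099]], [-1, [0.12, 0.06, 0], [0, 0, -0.099]], [-1, [0.1, 0.08, 0], [0, 0, -0.099]], [-1, [0.1, 0.09, 0], [0, 0, -0.099]], [-1, [0.07, 0.11, 0], [0, 0, -0.099]]]'

```text
t: 13.48
ee_pos: [526.5, 238.6, 150.0]
orientation: [2.463, 1.95, 0.0]
ft_force: [0.4, -0.3, -4.2]
width: 43.7
grasp_force: 30.0
```

>>> apply_moves --targets '[[-1, [0.06, 0.11, 0], [0.001, 0, -0.098]], [-1, [0.05, 0.6, 0], [0, 0, 0]], [-1, [0.05, 0.6, 0], [0, 0, 0]], [-1, [0, 0, 0], [0, 0, 0]], [-1, [0, 0, 0], [0, 0, 0]], [-1, [0, 0, 0.33], [0, 0, 0]], [-1, [0, 0, 0.33], [0, 0, 0]], [-1, [0, 0, 0.3], [0, 0, 0]]]'

```text
t: 14.48
ee_pos: [592.3, 240.2, 100.7]
orientation: [-2.31, -2.127, 0.002]
ft_force: [0.1, 0.5, -3.9]
width: 43.7
grasp_force: 30.0
```

>>> apply_moves --targets '[[-1, [0, 0, 0], [0, 0, 0]], [-1, [0, 0, 0], [0, 0, 0]]]'

```text
t: 14.72
ee_pos: [593.3, 240.5, 102.5]
orientation: [-2.311, -2.128, -0.0]
ft_force: [0.6, 0.1, -3.0]
width: 43.8
grasp_force: 30.0
```

Run:
```python
from plan import *
o=ctrl.get_obs();print(o['ee_pos'],o['width'],spot(40),R.from_rotvec(o['orientation']).as_matrix()[:,1])
```

```text
[593.34762893 240.5093531  102.50430628] 43.79949019191255 [592.77754035 240.36549547] [ 9.96591952e-01 -8.24890422e-02 -1.99015910e-04]
```

>>> apply_moves --targets '[[-1, [0, 0, 0.06], [0, 0, 0]], [-1, [0, 0, 0.02], [0, 0, 0]], [-1, [0, 0, 0], [0, 0, 0]]]'

```text
t: 15.1
ee_pos: [593.5, 240.6, 99.1]
orientation: [-2.311, -2.128, -0.001]
ft_force: [-0.8, -0.8, 1.0]
width: 43.9
grasp_force: 30.0
```

>>> apply_moves --targets '[[0.55, [0, 0, 0], [0, 0, 0]], [0.55, [0, 0, 0], [0, 0, 0]], [0.55, [0, 0, 0], [0, 0, 0]], [0.55, [0, 0, -0.5], [0, 0, 0]], [0.55, [0, 0, -0.7], [0, 0, 0]], [0.55, [0, 0, -0.3], [0, 0, 0]]]'

```text
t: 15.85
ee_pos: [594.4, 240.8, 175.6]
orientation: [2.311, 2.127, 0.005]
ft_force: [-0.3, 0.0, 0.4]
width: 67.9
grasp_force: 0.0
```

Run:
```python
from plan import *
ims={c:snap(c) for c in('top','side')}
ms=masks('choke1',ims)
for x,y in[(390,172),(463,45)]: print('choke',fit('choke1',ims,ms,x,y,np.radians([0,45,90,135])))
choke(385.7,171.3,18.5,-40)
```

```text
choke (array([384. , 169.3,  17.9]), np.float64(0.885), ['side'])
choke (array([465.7,  38.2,  49.5]), np.float64(0.896), ['top', 'side'])
[[0.55,[-0.21,-0.5,0.06],[0,0,0.093]],[0.55,[-0.29,-0.47,0.05],[0,0,0.092]],[0.55,[-0.35,-0.42,0.06],[0,0,0.093]],[0.55,[-0.4,-0.36,0.06],[0,0,0.093]],[0.55,[-0.46,-0.3,0.06],[0,0,0.093]],[0.55,[-0.49,-0.23,0.05],[0,0,0.092]],[0.55,[-0.53,-0.16,0.06],[0,0,0.093]],[0.55,[-0.54,-0.08,0.06],[0,0,0.093]]]
[[0.55,[0,0,0.71],[0,0,0]],[0.55,[0,0,0.71],[0,0,0]],[0.55,[0,0,0.71],[0,0,0]],[0.55,[0,0,0.71],[0,0,0]],[0.55,[0,0,0],[0,0,0]],[0.55,[0,0,0],[0,0,0]]]
1.75 s
grip
[[-1,[0,0,0],[0,0,0]],[-1,[0,0,0],[0,0,0]],[-1,[0,0,0],[0,0,0]],[-1,[0,0,0],[0,0,0]],[-1,[0,0,0],[0,0,0]],[-1,[0,0,-0.71],[0,0,0]],[-1,[0,0,-0.71],[0,0,0]],[-1,[0,0,-0.71],[0,0,0]]]
[[-1,[0,0,-0.71],[0,0,0]]]
1.125 s
carry
[[-1,[0.33,0.14,0],[0,0,-0.093]],[-1,[0.3,0.18,0],[0,0,-0.093]],[-1,[0.27,0.22,0],[0,0,-0.092]],[-1,[0.24,0.26,0],[0,0,-0.093]],[-1,[0.19,0.3,0],[0,0,-0.093]],[-1,[0.15,0.31,0],[0,0,-0.093]],[-1,[0.11,0.34,0],[0,0,-0.093]],[-1,[0.05,0.35,0],[0,0,-0.092]]]
[[-1,[0.05,0.6,0],[0,0,0]],[-1,[0.05,0.6,0],[0,0,0]],[-1,[0,0,0],[0,0,0]],[-1,[0,0,0],[0,0,0]],[-1,[0,0,0.33],[0,0,0]],[-1,[0,0,0.33],[0,0,0]],[-1,[0,0,0.34],[0,0,0]],[-1,[0,0,0],[0,0,0]]]
[[-1,[0,0,0],[0,0,0]],[-1,[0,0,0],[0,0,0]]]
2.25 s
release
[[0.55,[0,0,0],[0,0,0]],[0.55,[0,0,0],[0,0,0]],[0.55,[0,0,0],[0,0,0]],[0.55,[0,0,0],[0,0,0]],[0.55,[0,0,-0.7],[0,0,0]],[0.55,[0,0,-0.7],[0,0,0]]]
0.75 s
```

>>> apply_moves --targets '[[0.55, [-0.21, -0.5, 0.06], [0, 0, 0.093]], [0.55, [-0.29, -0.47, 0.05], [0, 0, 0.092]], [0.55, [-0.35, -0.42, 0.06], [0, 0, 0.093]], [0.55, [-0.4, -0.36, 0.06], [0, 0, 0.093]], [0.55, [-0.46, -0.3, 0.06], [0, 0, 0.093]], [0.55, [-0.49, -0.23, 0.05], [0, 0, 0.092]], [0.55, [-0.53, -0.16, 0.06], [0, 0, 0.093]], [0.55, [-0.54, -0.08, 0.06], [0, 0, 0.093]]]'

```text
t: 17.05
ee_pos: [384.2, 170.7, 149.2]
orientation: [3.102, 0.497, -0.004]
ft_force: [-0.3, -0.7, 0.5]
width: 67.9
grasp_force: 0.0
```

>>> apply_moves --targets '[[0.55, [0, 0, 0.71], [0, 0, 0]], [0.55, [0, 0, 0.71], [0, 0, 0]], [0.55, [0, 0, 0.71], [0, 0, 0]], [0.55, [0, 0, 0.71], [0, 0, 0]], [0.55, [0, 0, 0], [0, 0, 0]], [0.55, [0, 0, 0], [0, 0, 0]]]'

```text
t: 17.8
ee_pos: [385.8, 171.4, 8.8]
orientation: [-3.1, -0.505, 0.001]
ft_force: [-0.7, 0.2, 0.3]
width: 67.7
grasp_force: 0.0
```

>>> apply_moves --targets '[[-1, [0, 0, 0], [0, 0, 0]], [-1, [0, 0, 0], [0, 0, 0]], [-1, [0, 0, 0], [0, 0, 0]], [-1, [0, 0, 0], [0, 0, 0]], [-1, [0, 0, -0.71], [0, 0, 0]], [-1, [0, 0, -0.71], [0, 0, 0]], [-1, [0, 0, -0.71], [0, 0, 0]], [-1, [0, 0, -0.71], [0, 0, 0]]]'

```text
t: 18.8
ee_pos: [385.4, 171.2, 151.6]
orientation: [-3.1, -0.504, 0.001]
ft_force: [0.0, -0.0, -3.2]
width: 43.7
grasp_force: 30.0
```

>>> apply_moves --targets '[[-1, [0.33, 0.14, 0], [0, 0, -0.093]], [-1, [0.3, 0.18, 0], [0, 0, -0.093]], [-1, [0.27, 0.22, 0], [0, 0, -0.092]], [-1, [0.24, 0.26, 0], [0, 0, -0.093]], [-1, [0.19, 0.3, 0], [0, 0, -0.093]], [-1, [0.15, 0.31, 0], [0, 0, -0.093]], [-1, [0.11, 0.34, 0], [0, 0, -0.093]], [-1, [0.05, 0.35, 0], [0, 0, -0.092]]]'

```text
t: 19.8
ee_pos: [526.6, 160.7, 150.2]
orientation: [-2.306, -2.133, 0.001]
ft_force: [-0.5, -0.2, -2.6]
width: 44.0
grasp_force: 30.0
```

>>> apply_moves --targets '[[-1, [0.05, 0.6, 0], [0, 0, 0]], [-1, [0.05, 0.6, 0], [0, 0, 0]], [-1, [0, 0, 0], [0, 0, 0]], [-1, [0, 0, 0.33], [0, 0, 0]], [-1, [0, 0, 0.33], [0, 0, 0]], [-1, [0, 0, 0.3], [0, 0, 0]], [-1, [0, 0, 0], [0, 0, 0]], [-1, [0, 0, 0], [0, 0, 0]]]'

```text
t: 20.8
ee_pos: [586.9, 161.0, 102.5]
orientation: [-2.311, -2.128, -0.0]
ft_force: [0.5, 0.2, -1.9]
width: 43.5
grasp_force: 30.0
```

Run:
```python
from plan import *
o=ctrl.get_obs();print(o['ee_pos'],o['width'],spot(-40),R.from_rotvec(o['orientation']).as_matrix()[:,1])
```

```text
[586.86469491 160.97321397 102.52436237] 43.54414709604839 [586.22245965 160.63450453] [ 9.96595052e-01 -8.24516436e-02 -1.67045184e-04]
```

>>> apply_moves --targets '[[-1, [0, 0, 0.06], [0, 0, 0]], [-1, [0, 0, 0.02], [0, 0, 0]], [-1, [0, 0, 0], [0, 0, 0]]]'

```text
t: 21.18
ee_pos: [587.1, 161.0, 99.2]
orientation: [-2.311, -2.128, -0.002]
ft_force: [-1.7, 0.5, 2.4]
width: 43.7
grasp_force: 30.0
```

>>> apply_moves --targets '[[0.55, [0, 0, 0], [0, 0, 0]], [0.55, [0, 0, 0], [0, 0, 0]], [0.55, [0, 0, 0], [0, 0, 0]], [0.55, [0, 0, -0.5], [0, 0, 0]], [0.55, [0, 0, -0.7], [0, 0, 0]], [0.55, [0, 0, -0.3], [0, 0, 0]]]'

```text
t: 21.92
ee_pos: [587.9, 161.1, 175.4]
orientation: [2.311, 2.127, 0.004]
ft_force: [0.9, -0.3, 0.3]
width: 68.0
grasp_force: 0.0
```

Run:
```python
from plan import *
ims={c:snap(c) for c in('top','side')}
ms=masks('choke1',ims)
for x,y in[(463,45)]: print('choke',fit('choke1',ims,ms,x,y,np.radians([0,45,90,135])))
choke(464.7,38.1,50.3,-120)
```

```text
choke (array([463.2,  36.2,  50.6]), np.float64(0.748), ['top', 'side'])
[[0.55,[-0.53,-0.44,0.09],[0,0,0.078]],[0.55,[-0.58,-0.38,0.09],[0,0,0.077]],[0.55,[-0.62,-0.31,0.09],[0,0,0.078]],[0.55,[-0.65,-0.22,0.1],[0,0,0.078]],[0.55,[-0.68,-0.15,0.09],[-0.001,0,0.077]],[0.55,[0,0,0.71],[0,0,0]],[0.55,[0,0,0.71],[0,0,0]],[0.55,[0,0,0.71],[0,0,0]]]
[[0.55,[0,0,0.71],[0,0,0]],[0.55,[0,0,0],[0,0,0]],[0.55,[0,0,0],[0,0,0]]]
1.375 s
grip
[[-1,[0,0,0],[0,0,0]],[-1,[0,0,0],[0,0,0]],[-1,[0,0,0],[0,0,0]],[-1,[0,0,0],[0,0,0]],[-1,[0,0,0],[0,0,0]],[-1,[0,0,-0.71],[0,0,0]],[-1,[0,0,-0.71],[0,0,0]],[-1,[0,0,-0.71],[0,0,0]]]
[[-1,[0,0,-0.71],[0,0,0]]]
1.125 s
carry
[[-1,[0.34,0.08,0],[0,0,-0.097]],[-1,[0.33,0.12,0],[0,0,-0.097]],[-1,[0.3,0.18,0],[0,0,-0.097]],[-1,[0.27,0.22,0],[0,0,-0.097]],[-1,[0.05,0.6,0],[0,0,0]],[-1,[0.05,0.59,0],[0,0,0]],[-1,[0,0,0],[0,0,0]],[-1,[0,0,0],[0,0,0]]]
[[-1,[0,0,0.33],[0,0,0]],[-1,[0,0,0.33],[0,0,0]],[-1,[0,0,0.34],[0,0,0]],[-1,[0,0,0],[0,0,0]],[-1,[0,0,0],[0,0,0]],[-1,[0,0,0],[0,0,0]]]
1.75 s
release
[[0.55,[0,0,0],[0,0,0]],[0.55,[0,0,0],[0,0,0]],[0.55,[0,0,0],[0,0,0]],[0.55,[0,0,0],[0,0,0]],[0.55,[0,0,-0.7],[0,0,0]],[0.55,[0,0,-0.7],[0,0,0]]]
0.75 s
```

>>> apply_moves --targets '[[0.55, [-0.53, -0.44, 0.09], [0, 0, 0.078]], [0.55, [-0.58, -0.38, 0.09], [0, 0, 0.077]], [0.55, [-0.62, -0.31, 0.09], [0, 0, 0.078]], [0.55, [-0.65, -0.22, 0.1], [0, 0, 0.078]], [0.55, [-0.68, -0.15, 0.09], [-0.001, 0, 0.077]], [0.55, [0, 0, 0.71], [0, 0, 0]], [0.55, [0, 0, 0.71], [0, 0, 0]], [0.55, [0, 0, 0.71], [0, 0, 0]]]'

```text
t: 23.12
ee_pos: [464.0, 38.1, 42.0]
orientation: [2.843, 1.336, -0.001]
ft_force: [0.3, 0.2, 0.0]
width: 68.1
grasp_force: 0.0
```

>>> apply_moves --targets '[[0.55, [0, 0, 0.71], [0, 0, 0]], [0.55, [0, 0, 0], [0, 0, 0]], [0.55, [0, 0, 0], [0, 0, 0]]]'

```text
t: 23.5
ee_pos: [465.0, 38.2, 8.7]
orientation: [2.843, 1.336, 0.001]
ft_force: [-0.0, -0.4, -0.1]
width: 67.9
grasp_force: 0.0
```

>>> apply_moves --targets '[[-1, [0, 0, 0], [0, 0, 0]], [-1, [0, 0, 0], [0, 0, 0]], [-1, [0, 0, 0], [0, 0, 0]], [-1, [0, 0, 0], [0, 0, 0]], [-1, [0, 0, -0.71], [0, 0, 0]], [-1, [0, 0, -0.71], [0, 0, 0]], [-1, [0, 0, -0.71], [0, 0, 0]], [-1, [0, 0, -0.71], [0, 0, 0]]]'

```text
t: 24.5
ee_pos: [464.3, 38.3, 151.5]
orientation: [2.843, 1.336, 0.001]
ft_force: [0.7, 0.6, -2.4]
width: 44.3
grasp_force: 30.0
```

>>> apply_moves --targets '[[-1, [0.34, 0.08, 0], [0, 0, -0.097]], [-1, [0.33, 0.12, 0], [0, 0, -0.097]], [-1, [0.3, 0.18, 0], [0, 0, -0.097]], [-1, [0.27, 0.22, 0], [0, 0, -0.097]], [-1, [0.05, 0.6, 0], [0, 0, 0]], [-1, [0.05, 0.59, 0], [0, 0, 0]], [-1, [0, 0, 0], [0, 0, 0]], [-1, [0, 0, 0], [0, 0, 0]]]'

```text
t: 25.5
ee_pos: [578.7, 80.9, 149.9]
orientation: [-2.311, -2.128, 0.002]
ft_force: [-0.2, -1.0, -2.8]
width: 43.7
grasp_force: 30.0
```

>>> apply_moves --targets '[[-1, [0, 0, 0.33], [0, 0, 0]], [-1, [0, 0, 0.33], [0, 0, 0]], [-1, [0, 0, 0.3], [0, 0, 0]], [-1, [0, 0, 0], [0, 0, 0]], [-1, [0, 0, 0], [0, 0, 0]]]'

```text
t: 26.12
ee_pos: [580.2, 81.0, 102.5]
orientation: [2.311, 2.127, 0.001]
ft_force: [0.1, -0.0, -3.3]
width: 43.7
grasp_force: 30.0
```

Run:
```python
from plan import *
o=ctrl.get_obs();print(o['ee_pos'],o['width'],spot(-120),R.from_rotvec(o['orientation']).as_matrix()[:,1])
```

```text
[580.16399671  81.00584785 102.50797021] 43.65462528104177 [579.66737896  80.90351358] [ 0.99658576 -0.08255696  0.00107947]
```

>>> apply_moves --targets '[[-1, [0, 0, 0.06], [0, 0, 0]], [-1, [0, 0, 0.02], [0, 0, 0]], [-1, [0, 0, 0], [0, 0, 0]]]'

```text
t: 26.5
ee_pos: [580.3, 81.0, 99.3]
orientation: [2.31, 2.127, 0.002]
ft_force: [-1.7, 0.3, 3.3]
width: 44.0
grasp_force: 30.0
```

>>> apply_moves --targets '[[0.55, [0, 0, 0], [0, 0, 0]], [0.55, [0, 0, 0], [0, 0, 0]], [0.55, [0, 0, 0], [0, 0, 0]], [0.55, [0, 0, -0.5], [0, 0, 0]], [0.55, [0, 0, -0.7], [0, 0, 0]], [0.55, [0, 0, -0.8], [0, 0, 0]], [0.55, [0, -0.8, -0.5], [0, 0, 0]], [0.55, [0, -0.8, 0], [0, 0, 0]]]'

```text
t: 27.5
ee_pos: [500.8, 87.9, 225.5]
orientation: [2.309, 2.125, 0.007]
ft_force: [0.6, -0.5, -0.2]
width: 67.9
grasp_force: 0.0
```

>>> apply_moves --targets '[[0, [0, -0.8, 0], [0, 0, 0]], [0, [0, -0.8, 0], [0, 0, 0]], [0, [0, -0.8, 0], [0, 0, 0]], [0, [0, 0, 0], [0, 0, 0]]]'

```text
t: 28.0
ee_pos: [378.3, 97.5, 223.3]
orientation: [2.31, 2.128, 0.0]
ft_force: [1.3, -0.5, 0.3]
width: 44.0
grasp_force: 0.0
```

```bash
cat > trayfit.py <<'E'
from plan import *
def trayfit(ims,x,y,yaws,z=0):
    ms={}
    for c in ims:
        d=[d for d in ctrl.masks_of('tray',c)][:1]; m=np.zeros((420,560),bool)
        for e in d: m|=e['region']
        near=cv2.dilate(m.astype(np.uint8),np.ones((9,9)))>0
        for e in ctrl.masks_of('cap1',c):
            if e['score']>.3 and (e['region']&near).any(): m|=e['region']
        k=cv2.morphologyEx(m.astype(np.uint8),cv2.MORPH_CLOSE,np.ones((7,7)))
        cs,_=cv2.findContours(k,cv2.RETR_EXTERNAL,cv2.CHAIN_APPROX_NONE); f=np.zeros_like(k); cv2.drawContours(f,cs,-1,1,-1)
        ms[c]=[{'region':f>0}]
    return fit('tray',ims,ms,x,y,yaws,z)
E
python3 - <<'E'
from trayfit import *
ims={c:snap(c,c+'1.png') for c in('top','side')}
ms=masks('choke1',ims);print(len(ms['top']),len(ms['side']))
for s in(120,40,-40,-120):print(np.round(spot(s)),fit('choke1',ims,ms,*spot(s),np.radians([85]),z=112))
ml=masks('lid',ims)
print('lid',fit('lid',ims,ml,658,-133,[-.08]),fit('lid',ims,{'side':ml['side'],'top':[]},658,-133,[-.08]))
print('bar',[np.round(ray(ims['top'],p,115)) for p in[(318,137),(341,137)]])
print('tray',trayfit(ims,449,-138,[-.1,-.15]))
print('rest',fit('rest_plate',ims,masks('rest_plate',ims),518,-385,[-.95]))
E
```

```text
4 4
[599. 320.] (array([599. , 319.5,  83. ]), np.float64(0.756), ['top', 'side'])
[593. 240.] (array([592.8, 241.8,  85.6]), np.float64(0.782), ['top', 'side'])
[586. 161.] (array([586.6, 161. ,  84.5]), np.float64(0.785), ['top', 'side'])
[580.  81.] (array([579. ,  79.7,  85. ]), np.float64(0.904), ['top', 'side'])
lid (array([ 658.7, -132.3,   -4.7]), np.float64(0.975), ['top', 'side']) (array([ 657.9, -132.4,   -4.5]), np.float64(0.98), ['side'])
bar [array([ 656., -100.,  115.]), array([ 655., -169.,  115.])]
tray (array([ 449. , -134.3,   -8.9]), np.float64(0.967), ['top', 'side'])
rest (array([ 518. , -384.6,  -54.9]), np.float64(0.973), ['top', 'side'])
```

View pics/side1.png

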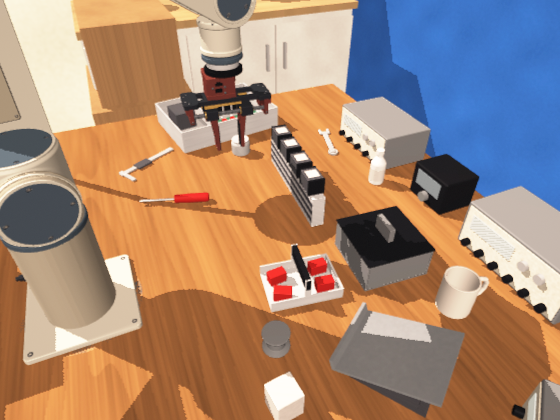

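All four chokes sit on the ledge, in the side view from (281,132) to (313,183). The lid, tray and rest fits have IoU of 0.97 or better. Next is the lid: grip it and set it on the cleared bench at about (425,110).

Run:
```python
from plan import *
L=down(-4.7)
p,q=plan([(0,[657,-133,200],L,0),(0,[657,-133,86],L,2)])
print('grip');p,q=plan([(-1,None,None,4),(-1,[657,-133,105],None,0,10),(-1,[657,-133,205],None,0)],p,q)
print('carry');p,q=plan([(-1,[425,110,205],None,1),(-1,[425,110,40],None,1),(-1,[425,110,19],None,2,10)],p,q)
```

```text
[[0,[-0.46,0.65,0.05],[0,0,0]],[0,[-0.46,0.66,0.06],[0,0,0]],[0,[-0.46,0.65,0.05],[0,0,0]],[0,[-0.46,0.66,0.05],[0,0,0]],[0,[-0.46,0.65,0.05],[0,0,0]],[0,[-0.46,0.65,0.06],[0,0,0]],[0,[-0.46,0.66,0.05],[0.001,0,0]],[0,[-0.46,0.65,0.05],[0,0,0]]]
[[0,[-0.46,0.66,0.05],[0,0,0]],[0,[0,0,0.76],[0,0,0]],[0,[0,0,0.76],[0,0,0]],[0,[0,0,0.76],[0,0,0]],[0,[0,0,0],[0,0,0]],[0,[0,0,0],[0,0,0]]]
1.75 s
grip
[[-1,[0,0,0],[0,0,0]],[-1,[0,0,0],[0,0,0]],[-1,[0,0,0],[0,0,0]],[-1,[0,0,0],[0,0,0]],[-1,[0,0,-0.19],[0,0,0]],[-1,[0,0,-0.19],[0,0,0]],[-1,[0,0,-0.67],[0,0,0]],[-1,[0,0,-0.66],[0,0,0]]]
[[-1,[0,0,-0.67],[0,0,0]]]
1.125 s
carry
[[-1,[0.5,-0.56,0],[0,0,0]],[-1,[0.49,-0.56,0],[0,0,0]],[-1,[0.5,-0.56,0],[0,0,0]],[-1,[0.49,-0.56,0],[0,0,0]],[-1,[0.5,-0.55,0],[0,0,0]],[-1,[0.49,-0.56,0],[0,0,0]],[-1,[0.5,-0.56,0],[0,0,0]],[-1,[0.5,-0.56,0],[0,0,0]]]
[[-1,[0.49,-0.56,0],[0,0,0]],[-1,[0,0,0],[0,0,0]],[-1,[0,0,0.66],[0,0,0]],[-1,[0,0,0.66],[0,0,0]],[-1,[0,0,0.66],[0,0,0]],[-1,[0,0,0.66],[0,0,0]],[-1,[0,0,0.66],[0,0,0]],[-1,[0,0,0],[0,0,0]]]
[[-1,[0,0,0.14],[0,0,0]],[-1,[0,0,0.14],[0,0,0]],[-1,[0,0,0.14],[0,0,0]],[-1,[0,0,0],[0,0,0]],[-1,[0,0,0],[0,0,0]]]
2.625 s
```

>>> apply_moves --targets '[[0, [-0.46, 0.65, 0.05], [0, 0, 0]], [0, [-0.46, 0.66, 0.06], [0, 0, 0]], [0, [-0.46, 0.65, 0.05], [0, 0, 0]], [0, [-0.46, 0.66, 0.05], [0, 0, 0]], [0, [-0.46, 0.65, 0.05], [0, 0, 0]], [0, [-0.46, 0.65, 0.06], [0, 0, 0]], [0, [-0.46, 0.66, 0.05], [0.001, 0, 0]], [0, [-0.46, 0.65, 0.05], [0, 0, 0]]]'

```text
t: 29.6
ee_pos: [627.1, -108.4, 202.3]
orientation: [-2.311, -2.127, 0.001]
ft_force: [0.5, 0.9, 0.0]
width: 43.9
grasp_force: 0.0
```

>>> apply_moves --targets '[[0, [-0.46, 0.66, 0.05], [0, 0, 0]], [0, [0, 0, 0.76], [0, 0, 0]], [0, [0, 0, 0.76], [0, 0, 0]], [0, [0, 0, 0.76], [0, 0, 0]], [0, [0, 0, 0], [0, 0, 0]], [0, [0, 0, 0], [0, 0, 0]]]'

```text
t: 30.35
ee_pos: [657.9, -133.3, 87.3]
orientation: [2.311, 2.127, 0.001]
ft_force: [-0.1, 0.5, 0.2]
width: 43.9
grasp_force: 0.0
```

>>> apply_moves --targets '[[-1, [0, 0, 0], [0, 0, 0]], [-1, [0, 0, 0], [0, 0, 0]], [-1, [0, 0, 0], [0, 0, 0]], [-1, [0, 0, 0], [0, 0, 0]], [-1, [0, 0, 0], [0, 0, 0]]]'

```text
t: 30.98
ee_pos: [657.5, -133.2, 86.9]
orientation: [2.311, 2.127, 0.0]
ft_force: [-0.4, -0.4, 4.5]
width: 13.4
grasp_force: 30.0
```

>>> apply_moves --targets '[[-1, [0, 0, -0.19], [0, 0, 0]], [-1, [0, 0, -0.19], [0, 0, 0]], [-1, [0, 0, -0.67], [0, 0, 0]], [-1, [0, 0, -0.66], [0, 0, 0]], [-1, [0, 0, -0.67], [0, 0, 0]]]'

```text
t: 31.6
ee_pos: [656.8, -133.0, 206.5]
orientation: [-2.311, -2.128, 0.001]
ft_force: [0.4, 0.1, -0.7]
width: 13.3
grasp_force: 30.0
```

>>> apply_moves --targets '[[-1, [0.5, -0.56, 0], [0, 0, 0]], [-1, [0.49, -0.56, 0], [0, 0, 0]], [-1, [0.5, -0.56, 0], [0, 0, 0]], [-1, [0.49, -0.56, 0], [0, 0, 0]], [-1, [0.5, -0.55, 0], [0, 0, 0]], [-1, [0.49, -0.56, 0], [0, 0, 0]], [-1, [0.5, -0.56, 0], [0, 0, 0]], [-1, [0.5, -0.56, 0], [0, 0, 0]]]'

```text
t: 32.6
ee_pos: [449.8, 84.0, 205.7]
orientation: [2.311, 2.127, 0.0]
ft_force: [0.7, 0.4, -1.9]
width: 13.5
grasp_force: 30.0
```

>>> apply_moves --targets '[[-1, [0.49, -0.56, 0], [0, 0, 0]], [-1, [0, 0, 0], [0, 0, 0]], [-1, [0, 0, 0.66], [0, 0, 0]], [-1, [0, 0, 0.66], [0, 0, 0]], [-1, [0, 0, 0.66], [0, 0, 0]], [-1, [0, 0, 0.66], [0, 0, 0]], [-1, [0, 0, 0.66], [0, 0, 0]], [-1, [0, 0, 0], [0, 0, 0]]]'

```text
t: 33.6
ee_pos: [423.9, 109.1, 38.7]
orientation: [-2.31, -2.126, 0.006]
ft_force: [0.3, 0.3, -0.5]
width: 13.6
grasp_force: 30.0
```

>>> apply_moves --targets '[[-1, [0, 0, 0.14], [0, 0, 0]], [-1, [0, 0, 0.14], [0, 0, 0]], [-1, [0, 0, 0.1], [0, 0, 0]], [-1, [0, 0, 0], [0, 0, 0]], [-1, [0, 0, 0], [0, 0, 0]]]'

```text
t: 34.22
ee_pos: [424.9, 110.0, 21.4]
orientation: [2.311, 2.128, -0.0]
ft_force: [0.9, 0.5, -0.9]
width: 13.4
grasp_force: 30.0
```

>>> apply_moves --targets '[[-1, [0, 0, 0.05], [0, 0, 0]], [-1, [0, 0, 0.03], [0, 0, 0]], [-1, [0, 0, 0], [0, 0, 0]]]'

```text
t: 34.6
ee_pos: [424.9, 110.0, 17.8]
orientation: [2.311, 2.128, -0.0]
ft_force: [-2.3, -0.8, 11.0]
width: 13.3
grasp_force: 30.0
```

>>> apply_moves --targets '[[0, [0, 0, 0], [0, 0, 0]], [0, [0, 0, 0], [0, 0, 0]], [0, [0, 0, 0], [0, 0, 0]], [0, [0, 0, -0.6], [0, 0, 0]], [0, [0, 0, -0.8], [0, 0, 0]], [0, [0, 0, -0.8], [0, 0, 0]], [0, [0, 0, -0.8], [0, 0, 0]], [0, [0, 0, 0], [0, 0, 0]]]'

```text
t: 35.6
ee_pos: [426.9, 110.4, 169.7]
orientation: [2.309, 2.126, 0.008]
ft_force: [0.1, -0.0, -0.2]
width: 43.9
grasp_force: 0.0
```

Run:
```python
from trayfit import *
ims={c:snap(c,c+'2.png') for c in('top','side')}
print('tray',trayfit(ims,449,-138,[-.1,-.15]))
print('tub',[(round(d['score'],2),d['bbox']) for c in ims for d in ctrl.masks_of('tub',c)])
print('tub',fit('tub',ims,masks('tub',ims),657,-133,[-.08]))
h=[np.round(ray(ims['top'],d['xy'],0)) for d in ctrl.pinpoint('tray','top')];print(h)
T=(449,-134.3); L=down(-8.9)
p,q=plan([(0,[*T,150],L,0),(0,[*T,46],L,2)])
```

```text
tray (array([ 448.7, -133.8,   -8.8]), np.float64(0.965), ['top', 'side'])
tub [(0.73, [298.6, 112.3, 354.7, 170.6]), (0.22, [330.9, 220.4, 341.6, 231.6]), (0.62, [331.3, 208.4, 434.3, 292.9])]
tub (array([ 658.6, -132.5,   -4.7]), np.float64(0.979), ['top', 'side'])
[array([ 437., -125.,    0.])]
[[0,[-0.69,0.13,0.05],[0,0,0.007]],[0,[-0.69,0.13,0.05],[0,0,0.006]],[0,[-0.68,0.14,0.04],[0,0,0.007]],[0,[-0.69,0.15,0.05],[0,0,0.006]],[0,[-0.68,0.16,0.05],[-0.001,0,0.007]],[0,[-0.69,0.16,0.05],[0,0,0.007]],[0,[-0.68,0.17,0.05],[0,0,0.006]],[0,[0,0,0.69],[0,0,0]]]
[[0,[0,0,0.69],[0,0,0]],[0,[0.01,0,0.7],[0,0,0]],[0,[0,0,0],[0,0,0]],[0,[0,0,0],[0,0,0]]]
1.5 s
```

View pics/top2.png

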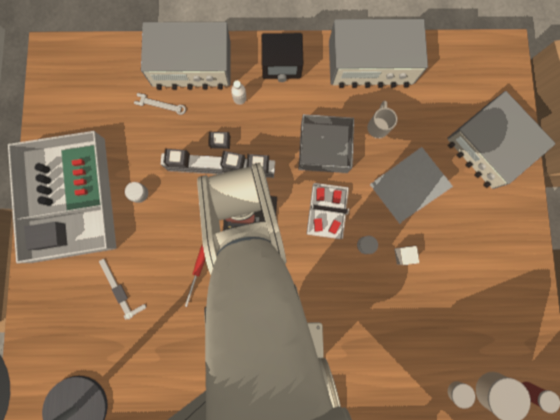

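The top view shows the lid off and the tub open at (328,143), with the tray unchanged. One choke has been knocked off the ledge and now lies behind it at (219,139), so that comes first.

Run:
```python
from plan import *
ims={c:snap(c) for c in('top','side')}
ms=masks('choke1',ims);print({c:[(round(d['score'],2),[round(v) for v in d['bbox']]) for d in v] for c,v in ms.items()})
im=ims['top']
for z in(22,44):print(ray(im,(219,139),z))
x,y=ray(im,(219,139),35)[:2]
for c in (['top'],['top','side']):
  for yw in ([0,.4],[1.57,1.2]):
    print(c,fit('choke1',{k:ims[k] for k in c},ms,x,y,yw))
a=im['pixels'][115:185,150:290];b=ims['side']['pixels'][90:210,230:370]
cv2.imwrite('pics/c.png',np.vstack([cv2.resize(a,(600,300),interpolation=3),cv2.resize(b,(600,300)if 0 else (350,300))[:, :].copy() if 0 else cv2.copyMakeBorder(cv2.resize(b,(350,300)),0,0,0,250,0)]))
```

```text
{'top': [(0.83, [165, 151, 192, 167]), (0.72, [208, 131, 230, 148]), (0.67, [245, 156, 268, 173]), (0.57, [223, 150, 246, 166])], 'side': [(0.83, [297, 162, 323, 196]), (0.81, [291, 152, 312, 182]), (0.72, [270, 129, 291, 150]), (0.65, [316, 163, 332, 186])]}
[682.91307176 205.06756772  22.        ]
[675.91529699 202.15114578  44.        ]
['top'] (array([680.9, 206. ,  87. ]), np.float64(0.907), ['top'])
['top'] (array([681.6, 205.9,  87.1]), np.float64(0.915), ['top'])
['top', 'side'] (array([680.8, 205.9,  84.1]), np.float64(0.717), ['top', 'side'])
['top', 'side'] (array([681.3, 206.1,  83.6]), np.float64(0.719), ['top', 'side'])
```

View pics/c.png

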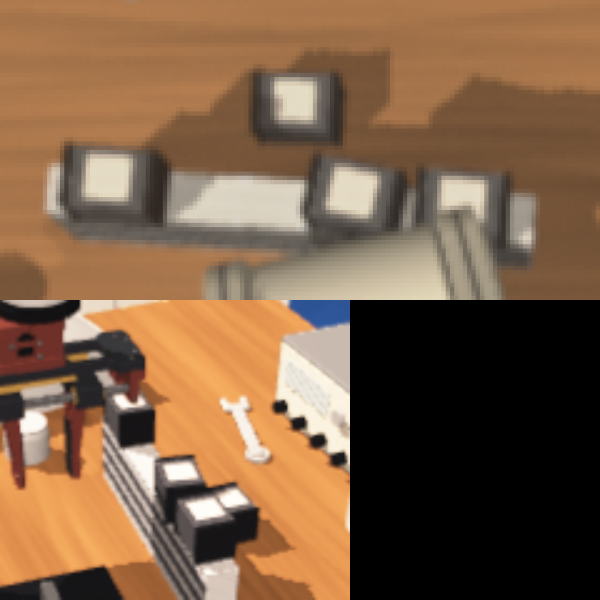

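The crop shows the fallen choke upright on the bench behind the ledge, its long side parallel to it, at about (681,206). The other three are still on top. I'll grip it along its 64 mm length so the gripper body clears the ledge, then set it across the ledge at the free spot.

Run:
```python
from plan import *
ims={c:snap(c) for c in('top','side')}
ms=masks('choke1',ims)
for s in(120,-40,-120):print(np.round(spot(s)),fit('choke1',ims,ms,*spot(s),np.radians([85,70,100]),z=112))
C=(681.2,206);Q=down(85.5)
p,q=plan([(1,[*C,190],Q,0),(1,[*C,8],None,2)]); print('grip')
p,q=plan([(-1,None,None,5),(-1,[*C,190],None,0)],p,q); print('carry')
S=spot(42)
p,q=plan([(-1,[*S,190],down(-4.7),1),(-1,[*S,102],None,2)],p,q); print(S)
```

```text
[599. 320.] (array([598.9, 318. ,  83.6]), np.float64(0.874), ['top', 'side'])
[586. 161.] (array([586.6, 153.3,  77.7]), np.float64(0.764), ['top', 'side'])
[580.  81.] (array([579.3,  79.6,  85.8]), np.float64(0.765), ['top', 'side'])
[[1,[0.23,0.5,-0.05],[0,0,-0.1]],[1,[0.16,0.52,-0.04],[0,0,-0.101]],[1,[0.07,0.54,-0.05],[0,0,-0.1]],[1,[-0.02,0.55,-0.04],[0,0,-0.1]],[1,[-0.1,0.54,-0.05],[0,0,-0.1]],[1,[-0.19,0.51,-0.04],[0,0,-0.101]],[1,[-0.26,0.48,-0.05],[0,0,-0.1]],[1,[-0.34,0.43,-0.05],[0,0,-0.1]]]
[[1,[-0.4,0.38,-0.04],[0,0,-0.1]],[1,[-0.45,0.3,-0.05],[0,0,-0.101]],[1,[0,0,0.73],[0,0,0]],[1,[0,0,0.73],[0,0,0]],[1,[0,0,0.73],[0,0,0]],[1,[0,0,0.72],[0,0,0]],[1,[-0.01,0,0.73],[0,0,0]],[1,[0,0,0],[0,0,0]]]
[[1,[0,0,0],[0,0,0]]]
2.125 s
grip
[[-1,[0,0,0],[0,0,0]],[-1,[0,0,0],[0,0,0]],[-1,[0,0,0],[0,0,0]],[-1,[0,0,0],[0,0,0]],[-1,[0,0,0],[0,0,0]],[-1,[0,0,-0.73],[0,0,0]],[-1,[0,0,-0.72],[0,0,0]],[-1,[0,0,-0.73],[0,0,0]]]
[[-1,[0,0,-0.73],[0,0,0]],[-1,[0,0,-0.73],[0,0,0]]]
1.25 s
carry
[[-1,[0.18,0.06,0],[0,0,0.1]],[-1,[0.19,0.03,0],[0,0,0.101]],[-1,[0.19,0,0],[0,0,0.1]],[-1,[0.19,-0.03,0],[0,0,0.1]],[-1,[0.18,-0.06,0],[0,0,0.1]],[-1,[0.17,-0.09,0],[0,0,0.101]],[-1,[0.16,-0.11,0],[0,0,0.1]],[-1,[0.13,-0.14,0],[0,0,0.1]]]
[[-1,[0.11,-0.15,0],[0,0,0.1]],[-1,[0.09,-0.18,0],[0,0,0.101]],[-1,[0,0,0],[0,0,0]],[-1,[0,0,0.59],[0,0,0]],[-1,[0,0,0.59],[0,0,0]],[-1,[0,0,0.58],[0,0,0]],[-1,[0,0,0],[0,0,0]],[-1,[0,0,0],[0,0,0]]]
2.0 s
[592.94141736 242.35877025]
```

>>> apply_moves --targets '[[1, [0.23, 0.5, -0.05], [0, 0, -0.1]], [1, [0.16, 0.52, -0.04], [0, 0, -0.101]], [1, [0.07, 0.54, -0.05], [0, 0, -0.1]], [1, [-0.02, 0.55, -0.04], [0, 0, -0.1]], [1, [-0.1, 0.54, -0.05], [0, 0, -0.1]], [1, [-0.19, 0.51, -0.04], [0, 0, -0.101]], [1, [-0.26, 0.48, -0.05], [0, 0, -0.1]], [1, [-0.34, 0.43, -0.05], [0, 0, -0.1]]]'

```text
t: 37.55
ee_pos: [630.5, 187.0, 185.5]
orientation: [-0.606, -3.082, 0.001]
ft_force: [-0.2, 0.9, -0.3]
width: 88.1
grasp_force: 0.0
```

>>> apply_moves --targets '[[1, [-0.4, 0.38, -0.04], [0, 0, -0.1]], [1, [-0.45, 0.3, -0.05], [0, 0, -0.101]], [1, [0, 0, 0.73], [0, 0, 0]], [1, [0, 0, 0.73], [0, 0, 0]], [1, [0, 0, 0.73], [0, 0, 0]], [1, [0, 0, 0.72], [0, 0, 0]], [1, [-0.01, 0, 0.73], [0, 0, 0]], [1, [0, 0, 0], [0, 0, 0]]]'

```text
t: 38.55
ee_pos: [678.7, 205.0, 4.8]
orientation: [-0.122, -3.133, 0.004]
ft_force: [-0.4, 0.1, -0.3]
width: 87.8
grasp_force: 0.0
```

>>> apply_moves --targets '[[-1, [0, 0, 0], [0, 0, 0]], [-1, [0, 0, 0], [0, 0, 0]], [-1, [0, 0, 0], [0, 0, 0]], [-1, [0, 0, 0], [0, 0, 0]], [-1, [0, 0, 0], [0, 0, 0]]]'

```text
t: 39.17
ee_pos: [682.4, 205.7, 9.9]
orientation: [0.122, 3.137, -0.0]
ft_force: [-1.3, -2.7, 7.1]
width: 63.5
grasp_force: 29.9
```

>>> apply_moves --targets '[[-1, [0, 0, -0.73], [0, 0, 0]], [-1, [0, 0, -0.72], [0, 0, 0]], [-1, [0, 0, -0.73], [0, 0, 0]], [-1, [0, 0, -0.73], [0, 0, 0]], [-1, [0, 0, -0.73], [0, 0, 0]]]'

```text
t: 39.8
ee_pos: [680.7, 205.8, 191.0]
orientation: [-0.122, -3.138, 0.0]
ft_force: [0.7, 0.3, -3.8]
width: 63.9
grasp_force: 29.9
```

>>> apply_moves --targets '[[-1, [0.18, 0.06, 0], [0, 0, 0.1]], [-1, [0.19, 0.03, 0], [0, 0, 0.101]], [-1, [0.19, 0, 0], [0, 0, 0.1]], [-1, [0.19, -0.03, 0], [0, 0, 0.1]], [-1, [0.18, -0.06, 0], [0, 0, 0.1]], [-1, [0.17, -0.09, 0], [0, 0, 0.101]], [-1, [0.16, -0.11, 0], [0, 0, 0.1]], [-1, [0.13, -0.14, 0], [0, 0, 0.1]]]'

```text
t: 40.8
ee_pos: [609.7, 235.1, 189.8]
orientation: [-1.954, -2.459, 0.001]
ft_force: [-0.2, -0.0, -4.2]
width: 63.9
grasp_force: 29.9
```

>>> apply_moves --targets '[[-1, [0.11, -0.15, 0], [0, 0, 0.1]], [-1, [0.09, -0.18, 0], [0, 0, 0.101]], [-1, [0, 0, 0], [0, 0, 0]], [-1, [0, 0, 0.59], [0, 0, 0]], [-1, [0, 0, 0.59], [0, 0, 0]], [-1, [0, 0, 0.5], [0, 0, 0]], [-1, [0, 0, 0], [0, 0, 0]], [-1, [0, 0, 0], [0, 0, 0]]]'

```text
t: 41.8
ee_pos: [593.5, 242.5, 107.0]
orientation: [2.31, 2.129, 0.001]
ft_force: [-0.1, -0.3, -3.8]
width: 63.7
grasp_force: 29.9
```

Run:
```python
from plan import *
o=ctrl.get_obs();print(o['ee_pos'],o['ft_force'],o['moment'])
ims={c:snap(c) for c in('top','side')}
b=ims['side']['pixels'][80:200,230:380];a=ims['top']['pixels'][110:190,150:290]
cv2.imwrite('pics/d.png',np.hstack([cv2.resize(b,(450,360)),cv2.resize(a,(350,360) if 0 else (350,200)) if 0 else cv2.copyMakeBorder(cv2.resize(a,(350,200)),0,160,0,0,0)]))
```

```text
[593.50110951 242.54539165 106.95647355] [-0.13125013 -0.34390689 -3.82664285] [-0.06357754  0.01907633 -0.02821654]
```

View pics/d.png

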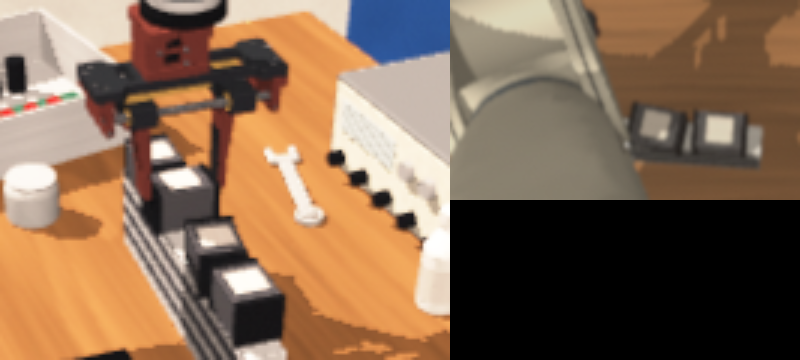

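The crop shows the choke held level across the ledge above its free spot, with neighbours clear. Lower and release.

>>> apply_moves --targets '[[-1, [0, 0, 0.08], [0, 0, 0]], [-1, [0, 0, 0.06], [0, 0, 0]], [-1, [0, 0, 0.02], [0, 0, 0]], [-1, [0, 0, 0], [0, 0, 0]]]'

```text
t: 42.4
ee_pos: [593.1, 242.4, 99.8]
orientation: [2.311, 2.128, 0.001]
ft_force: [-3.9, -1.9, 8.7]
width: 64.0
grasp_force: 29.9
```

>>> apply_moves --targets '[[1, [0, 0, 0], [0, 0, 0]], [1, [0, 0, 0], [0, 0, 0]], [1, [0, 0, 0], [0, 0, 0]], [1, [0, 0, -0.5], [0, 0, 0]], [1, [0, 0, -0.7], [0, 0, 0]], [1, [0, 0, -0.6], [0, 0, 0]]]'

```text
t: 43.15
ee_pos: [592.8, 242.5, 189.1]
orientation: [2.311, 2.128, -0.0]
ft_force: [0.3, 0.1, -0.4]
width: 88.0
grasp_force: 0.0
```

Run:
```python
from trayfit import *
ims={c:snap(c) for c in('top','side')}
print('tray',trayfit(ims,449,-138,[-.1,-.15]))
T=(449,-134.3); L=down(-8.9)
p,q=plan([(0,[450,-40,195],L,0),(0,[*T,150],L,0),(0,[*T,46],L,2)])
```

```text
tray (array([ 449.2, -133.6,   -8.7]), np.float64(0.969), ['top', 'side'])
[[0,[-0.73,-0.3,-0.02],[0,0,0.006]],[0,[-0.74,-0.28,-0.02],[0,0,0.006]],[0,[-0.73,-0.29,-0.02],[-0.001,0,0.005]],[0,[-0.74,-0.27,-0.02],[0,0,0.006]],[0,[-0.75,-0.27,-0.02],[0,0.001,0.006]],[0,[-0.74,-0.26,-0.02],[0,0,0.006]],[0,[-0.75,-0.26,-0.02],[0,0,0.006]],[0,[-0.75,-0.24,-0.02],[0,0,0.005]]]
[[0,[-0.62,0.09,0.3],[0,0,0]],[0,[-0.62,0.09,0.3],[0,0,0]],[0,[-0.62,0.09,0.3],[0,0,0]],[0,[0,0,0.69],[0,0,0]],[0,[0,0,0.7],[0,0,0]],[0,[-0.01,0,0.69],[0,0,0]],[0,[0,0,0],[0,0,0]],[0,[0,0,0],[0,0,0]]]
2.0 s
```

>>> apply_moves --targets '[[0, [-0.73, -0.3, -0.02], [0, 0, 0.006]], [0, [-0.74, -0.28, -0.02], [0, 0, 0.006]], [0, [-0.73, -0.29, -0.02], [-0.001, 0, 0.005]], [0, [-0.74, -0.27, -0.02], [0, 0, 0.006]], [0, [-0.75, -0.27, -0.02], [0, 0.001, 0.006]], [0, [-0.74, -0.26, -0.02], [0, 0, 0.006]], [0, [-0.75, -0.26, -0.02], [0, 0, 0.006]], [0, [-0.75, -0.24, -0.02], [0, 0, 0.005]]]'

```text
t: 44.45
ee_pos: [449.4, -40.7, 194.8]
orientation: [-2.386, -2.042, -0.0]
ft_force: [-0.2, 0.2, 0.4]
width: 44.1
grasp_force: 0.0
```

>>> apply_moves --targets '[[0, [-0.62, 0.09, 0.3], [0, 0, 0]], [0, [-0.62, 0.09, 0.3], [0, 0, 0]], [0, [-0.62, 0.09, 0.3], [0, 0, 0]], [0, [0, 0, 0.69], [0, 0, 0]], [0, [0, 0, 0.7], [0, 0, 0]], [0, [-0.01, 0, 0.69], [0, 0, 0]], [0, [0, 0, 0], [0, 0, 0]], [0, [0, 0, 0], [0, 0, 0]]]'

```text
t: 45.45
ee_pos: [450.1, -134.1, 47.0]
orientation: [-2.386, -2.043, -0.002]
ft_force: [-0.4, -0.1, -0.1]
width: 43.8
grasp_force: 0.0
```

>>> apply_moves --targets '[[-1, [0, 0, 0], [0, 0, 0]], [-1, [0, 0, 0], [0, 0, 0]], [-1, [0, 0, 0], [0, 0, 0]], [-1, [0, 0, 0], [0, 0, 0]], [-1, [0, 0, 0], [0, 0, 0]]]'

```text
t: 46.08
ee_pos: [450.2, -134.1, 47.2]
orientation: [2.386, 2.043, 0.003]
ft_force: [-2.6, 0.4, 6.7]
width: 11.5
grasp_force: 30.0
```

Run:
```python
from plan import *
o=ctrl.get_obs();print(o['ee_pos'],o['width'],o['ft_force'],o['qpos'],R.from_rotvec(o['orientation']).as_matrix()[:,1])
```

```text
[ 450.18530994 -134.12768811   47.2219473 ] 11.493659461584121 [-2.60786337  0.35538337  6.69374556] [-0.31598105  0.45198708  2.05923593  0.00257906  0.62909832 -0.16319457] [ 0.9880302  -0.15425327  0.00149986]
```

Tray gripped (11.5 mm). I'll lift it over the tub, tilt slightly and record joint angles, to fit a kinematic model and choose the pour direction.

Run:
```python
from plan import *
L=down(-8.9)
p,q=plan([(-1,[450,-134.1,215],L,2,30)]);print()
p,q=plan([(-1,[657,-134,215],L,2,30)],p,q);print()
p,q=plan([(-1,[657,-134,215],L*R.from_euler('x',-15,degrees=True),2,30)],p,q,rmax=5)
```

```text
[[-1,[0,0,-0.56],[0,0,0]],[-1,[0,0,-0.56],[0,0,0]],[-1,[0,0,-0.56],[0,0,0]],[-1,[0,0,-0.56],[0.001,-0.001,0]],[-1,[0,0,-0.56],[0,0,0]],[-1,[0,0,-0.56],[0,0,0]],[-1,[0,0,0],[0,0,0]],[-1,[0,0,0],[0,0,0]]]
1.0 s

[[-1,[0.09,0.58,0],[0,0,0]],[-1,[0.09,0.59,0],[0,0,0]],[-1,[0.1,0.58,0],[0,0,0]],[-1,[0.09,0.59,0],[0,0,0]],[-1,[0.09,0.58,0],[0,0,0]],[-1,[0.09,0.59,0],[0,0,0]],[-1,[0.09,0.58,0],[0,0,0]],[-1,[0,0,0],[0,0,0]]]
[[-1,[0,0,0],[0,0,0]]]
1.125 s

[[-1,[0,0,0],[-0.056,0,0]],[-1,[0,0,0],[-0.055,0,0]],[-1,[0,0,0],[-0.056,0,0]],[-1,[0,0,0],[0,0,0]],[-1,[0,0,0],[0,0,0]]]
0.625 s
```

>>> apply_moves --targets '[[-1, [0, 0, -0.3], [0, 0, 0]], [-1, [0, 0, -0.56], [0, 0, 0]], [-1, [0, 0, -0.56], [0, 0, 0]], [-1, [0, 0, -0.56], [0.001, -0.001, 0]], [-1, [0, 0, -0.56], [0, 0, 0]], [-1, [0, 0, -0.56], [0, 0, 0]], [-1, [0, 0, -0.26], [0, 0, 0]], [-1, [0, 0, 0], [0, 0, 0]]]'

```text
t: 47.08
ee_pos: [450.1, -134.3, 215.4]
orientation: [2.386, 2.042, 0.001]
ft_force: [0.3, -0.3, -5.0]
width: 11.3
grasp_force: 30.0
```

```bash
echo 'from h import *
o=ctrl.get_obs();print(np.round(o["qpos"],4).tolist(),np.round(o["ee_pos"],1).tolist(),np.round(o["orientation"],4).tolist(),round(o["width"],1),np.round(o["ft_force"],1))' > ob.py; python3 ob.py
```

```text
[-0.315, 0.1691, 1.9469, -0.0004, 1.0245, -0.1599] [450.1, -134.3, 215.4] [2.3858, 2.0421, 0.0005] 11.3 [ 0.3 -0.3 -5. ]
```

>>> apply_moves --targets '[[-1, [0.05, 0.3, 0], [0, 0, 0]], [-1, [0.09, 0.59, 0], [0, 0, 0]], [-1, [0.1, 0.58, 0], [0, 0, 0]], [-1, [0.09, 0.59, 0], [0, 0, 0]], [-1, [0.09, 0.58, 0], [0, 0, 0]], [-1, [0.09, 0.59, 0], [0, 0, 0]], [-1, [0.09, 0.58, 0], [0, 0, 0]], [-1, [0.04, 0.28, 0], [0, 0, 0]]]'

```text
t: 48.08
ee_pos: [658.2, -133.8, 212.6]
orientation: [-2.385, -2.042, 0.002]
ft_force: [-0.7, 0.4, -3.5]
width: 11.5
grasp_force: 30.0
```

>>> apply_moves --targets '[[-1, [0, 0, 0], [0, 0, 0]], [-1, [0, 0, 0], [0, 0, 0]]]'

```text
t: 48.32
ee_pos: [655.9, -134.0, 214.0]
orientation: [-2.386, -2.042, 0.002]
ft_force: [0.8, -0.4, -3.4]
width: 11.5
grasp_force: 30.0
```

```bash
python3 ob.py
```

```text
[-0.2192, 0.4734, 1.5094, -0.0004, 1.161, -0.064] [655.9, -134.0, 214.0] [-2.3856, -2.0418, 0.0025] 11.5 [ 0.8 -0.4 -3.4]
```

>>> apply_moves --targets '[[-1, [0, 0, 0], [-0.056, 0, 0]], [-1, [0, 0, 0], [-0.055, 0, 0]], [-1, [0, 0, 0], [-0.056, 0, 0]], [-1, [0, 0, 0], [0, 0, 0]], [-1, [0, 0, 0], [0, 0, 0]]]'

```text
t: 48.95
ee_pos: [657.0, -134.3, 215.4]
orientation: [2.228, 1.907, 0.25]
ft_force: [-0.1, -0.1, -3.7]
width: 11.6
grasp_force: 30.0
```

```bash
python3 ob.py
```

```text
[-0.2287, 0.3568, 1.7169, 0.0259, 0.8072, -0.0891] [657.0, -134.3, 215.4] [2.2279, 1.9066, 0.2503] 11.6 [-0.1 -0.1 -3.7]
```

```bash
cat > kin.py <<'E'
import numpy as np
from scipy.optimize import least_squares
from scipy.spatial.transform import Rotation as R
D=[([1.166,.423,1.63,0,1.089,-.019],[235.155,579.057,197.975]),([-.316,.452,2.0592,.0026,.6291,-.1632],[450.2,-134.1,47.2]),
([-.315,.1691,1.9469,-.0004,1.0245,-.1599],[450.1,-134.3,215.4]),([-.2192,.4734,1.5094,-.0004,1.161,-.064],[655.9,-134,214.]),([-.2287,.3568,1.7169,.0259,.8072,-.0891],[657,-134.3,215.4])]
Rz=lambda a:R.from_euler('z',a);Ry=lambda a:R.from_euler('y',a)
def fk(q,P):
    r0,h,a,b,e,d=P
    A=Rz(q[0]);p=A.apply([r0,0,h]);A=A*Ry(q[1]);p=p+A.apply([0,0,a]);A=A*Ry(q[2]);p=p+A.apply([e,0,b]);A=A*Rz(q[3])*Ry(q[4]);p=p+A.apply([0,0,d]);A=A*Rz(q[5])
    return p,A   # tool y = A's +-x / to calibrate
s=least_squares(lambda P:np.concatenate([(fk(q,P)[0]-p)*[1,1,1] for q,p in D]+[(P-[0,300,420,400,0,250])*[1e-2,1e-2,1e-2,1e-2,1e-2,1e-2]]),[0,300,420,400,0,250.])
P=s.x
LO=np.array([-3,-.9,.09,-1.31,.11,-2.54]);HI=np.array([3,2.11,2.58,4.45,2.69,2.54])
if __name__=='__main__':
    print(np.round(P,1),np.round([fk(q,P)[0]-np.array(p) for q,p in D],1).tolist())
    A=fk(D[3][0],P)[1].as_matrix();print(np.round(A,3).tolist(),np.round(R.from_rotvec([-2.3856,-2.0418,.0025]).as_matrix(),3).tolist())
E
python3 kin.py
```

```text
[-1.000e-01  3.156e+02  5.633e+02  4.846e+02  7.740e+01  3.380e+02] [[10.8, -5.0, -0.0], [-3.7, -11.3, 0.0], [-3.9, -11.2, -0.0], [-2.8, -11.6, -0.0], [-1.9, -11.7, 0.1]]
[[-0.988, 0.154, -0.002], [0.154, 0.988, 0.0], [0.002, -0.0, -1.0]] [[0.154, 0.988, -0.002], [0.988, -0.154, 0.0], [-0.0, -0.002, -1.0]]
```

```bash
sed -i 's/r0,h,a,b,e,d=P/r0,h,a,b,e,d=P[:6]/; s/\[r0,0,h\]/[r0,11.7,h]/; s/return p,A .*/return p,A*Rz(-np.pi\/2)*Rz(0)/' kin.py
cat >> kin.py <<'E'
def ik(p,Q,q0):
    def f(q):
        a,A=fk(q,P); return np.concatenate([(a-p)/100,(A.inv()*Q).as_rotvec(),1e-4*(q-q0)])
    r=least_squares(f,np.clip(q0,LO+1e-3,HI-1e-3),bounds=(LO,HI)); return r.x,np.abs(r.fun[:6]).max()
E
python3 - <<'E'
from kin import *
from plan import down
print(P.round(1),np.round([fk(q,P)[0]-np.array(p) for q,p in D],1).tolist())
print(fk(D[3][0],P)[1].as_matrix().round(3).tolist(), down(-8.9).as_matrix().round(3).tolist())
for ya in(-9,-40,-70,-90,-120,60,90):
  q=np.array(D[3][0],float);q[5]=q[0]-np.radians(ya);out=[]
  for th in range(0,61,5):
    Q=down(ya)*R.from_euler('x',-th,degrees=True)
    # spout point desired over tub: spout in tool frame: tray frame x->tool y, z-> -tool z ; TCP at tray z=47
    sp=Q.apply([0,-80,43]); z=max(215,95-sp[2]) ; k=min(1,th/30)
    off=np.array([np.cos(np.radians(ya)),np.sin(np.radians(ya))])*20
    xy=np.array([657,-134])+k*(off-sp[:2])
    q,e=ik(np.array([*xy,z]),Q,q); out.append((th,round(e,3),q.round(2).tolist()))
  print(ya,[o for o in out if o[0] in(0,30,45,55,60)])
E
```

```text
[1.000e-01 3.119e+02 5.631e+02 4.850e+02 7.760e+01 3.337e+02] [[0.1, -0.2, 0.0], [-0.0, -0.2, 0.0], [0.0, -0.2, -0.0], [-0.0, -0.3, 0.0], [-0.1, -0.2, 0.0]]
[[-0.154, -0.988, -0.002], [-0.988, 0.154, 0.0], [0.0, 0.002, -1.0]] [[0.155, 0.988, 0.0], [0.988, -0.155, 0.0], [0.0, 0.0, -1.0]]
-9 [(0, np.float64(0.291), [-0.05, 0.42, 1.65, -0.4, 0.97, -2.54]), (30, np.float64(0.157), [-0.13, 0.37, 1.86, -0.57, 0.32, -2.54]), (45, np.float64(0.082), [-0.18, 0.33, 1.97, -0.62, 0.11, -2.54]), (55, np.float64(0.185), [-0.16, 0.31, 2.02, -1.31, 0.11, -1.83]), (60, np.float64(0.273), [-0.16, 0.3, 2.04, -1.31, 0.11, -1.82])]
-40 [(0, np.float64(0.064), [-0.19, 0.47, 1.51, -0.07, 1.15, -2.54]), (30, np.float64(0.0), [-0.14, 0.4, 1.74, -0.49, 0.6, -2.24]), (45, np.float64(0.0), [-0.05, 0.38, 1.94, -1.25, 0.47, -1.43]), (55, np.float64(0.144), [0.01, 0.38, 1.95, -1.31, 0.55, -1.33]), (60, np.float64(0.22), [0.04, 0.38, 1.95, -1.31, 0.61, -1.3])]
-70 [(0, np.float64(0.0), [-0.22, 0.47, 1.51, -0.0, 1.16, -2.14]), (30, np.float64(0.0), [-0.08, 0.45, 1.65, -0.62, 0.9, -1.64]), (45, np.float64(0.0), [0.06
[... 753 characters left out ...]
0.11, 0.83, 1.27, -0.79, 1.76, -0.79])]
60 [(0, np.float64(0.716), [-0.08, 0.3, 2.06, -1.31, 0.27, -2.54]), (30, np.float64(0.747), [-0.06, 0.32, 2.04, -1.31, 0.11, -2.54]), (45, np.float64(0.791), [-0.09, 0.3, 2.05, -1.31, 0.11, -2.54]), (55, np.float64(0.819), [-0.11, 0.29, 2.06, -1.31, 0.11, -2.54]), (60, np.float64(0.833), [-0.12, 0.29, 2.07, -1.31, 0.11, -2.54])]
90 [(0, np.float64(0.981), [-0.04, 0.31, 2.05, -1.31, 0.33, -2.54]), (30, np.float64(0.954), [-0.04, 0.27, 2.1, -1.31, 0.11, -2.54]), (45, np.float64(1.063), [-0.07, 0.27, 2.1, -1.31, 0.11, -2.54]), (55, np.float64(1.134), [-0.09, 0.27, 2.09, -1.31, 0.11, -2.54]), (60, np.float64(1.169), [-0.1, 0.27, 2.09, -1.31, 0.11, -2.54])]
```

```bash
sed -i 's/Rz(-np.pi\/2)\*Rz(0)/Rz(np.pi\/2)/' kin.py
cat > pour.py <<'E'
from plan import *
import kin
T=np.array([658,-133.]);ya=-92
def pose(th):
    Q=down(ya)*R.from_euler('x',-th,degrees=True); sp=Q.apply([0,-80,43]); k=min(1,th/30)
    u=np.array([np.cos(np.radians(ya)),np.sin(np.radians(ya))])
    return [*(T+k*(25*u-sp[:2])),215-27*k],Q
if __name__=='__main__':
    q=np.array([-.22,.473,1.509,0,1.161,-.22-np.radians(ya)])
    for th in range(0,61,10):
        p,Q=pose(th);q,e=kin.ik(np.array(p),Q,q);print(th,np.round(p),round(e,4),q.round(2))
    p,Q=plan([(-1,[657,-134,215],down(-8.9),0),(-1,*pose(0),2)],rmax=8)
    print('tilt');p,Q=plan([(-1,*pose(t),0) for t in(5,10,15,20,25,30)]+[(-1,*pose(t),0) for t in range(33,58,3)]+[(-1,None,None,4)],p,Q)
E
python3 pour.py
```

```text
0 [ 658. -133.  215.] 0.0 [-0.22  0.47  1.51  0.    1.16  1.39]
10 [ 657. -165.  206.] 0.0 [-0.18  0.48  1.53 -0.19  1.11  1.51]
20 [ 656. -190.  197.] 0.0 [-0.13  0.5   1.55 -0.4   1.08  1.66]
30 [ 655. -206.  188.] 0.0 [-0.08  0.54  1.58 -0.6   1.08  1.83]
40 [ 656. -192.  188.] 0.0 [ 0.02  0.58  1.59 -0.78  1.15  2.02]
50 [ 656. -176.  188.] 0.0 [ 0.1   0.64  1.6  -0.93  1.25  2.18]
60 [ 657. -161.  188.] 0.0 [ 0.17  0.72  1.59 -1.05  1.37  2.3 ]
[[-1,[0,0,0],[0.083,0,0]],[-1,[0.01,0,0.01],[0.083,0,0]],[-1,[0,0,0],[0,0,0.084]],[-1,[0,0,0],[0,0,0.084]],[-1,[0.01,0,0],[0,0,0.084]],[-1,[0,0,0],[0,0,0.084]],[-1,[0,0,0],[0,0,0.084]],[-1,[0,0,0],[0,0,0.084]]]
[[-1,[0.01,0,0],[0,0,0.084]],[-1,[0,0,0],[0,0,0.084]],[-1,[0,0,0],[0,0,0.084]],[-1,[0,0,0],[0,0,0.084]],[-1,[0,0,0],[0,0,0.083]],[-1,[0,0,0],[0,0,0]],[-1,[0,0,0],[0,0,0]]]
1.875 s
tilt
[[-1,[0,0.34,0.09],[-0.055,0,0]],[-1,[0,0.29,0.11],[-0.056,0,0]],[-1,[0,0.25,0.14],[-0.055,-0.001,0]],[-1,[0,0.2,0.15],[-0.056,0,0]],[-1,[0,0.14,0.14],[-0.056,0,0]],[-1,[0,0.08,0.14],[-0.055,0,0]],[-1,[0,-0.07,-0.04],[-0.033,0,0.001]],[-1,[0,-0.07,-0.05],[-0.034,0,0]]]
[[-1,[0,-0.07,-0.05],[-0.033,0,0]],[-1,[0,-0.07,-0.05],[-0.033,0,0]],[-1,[0,-0.07,-0.06],[-0.034,0,0]],[-1,[0,-0.06,-0.07],[-0.033,0,0]],[-1,[0,-0.06,-0.07],[-0.033,0,0]],[-1,[0,-0.06,-0.07],[-0.034,0.001,0]],[-1,[0,-0.06,-0.08],[-0.033,0,0]],[-1,[0,0,0],[0,0,0]]]
[[-1,[0,0,0],[0,0,0]],[-1,[0,0,0],[0,0,0]],[-1,[0,0,0],[0,0,0]]]
2.375 s
```

>>> apply_moves --targets '[[-1, [0, 0, 0], [0.083, 0, 0]], [-1, [0.01, 0, 0.01], [0.083, 0, 0]], [-1, [0, 0, 0], [0, 0, 0.084]], [-1, [0, 0, 0], [0, 0, 0.084]], [-1, [0.01, 0, 0], [0, 0, 0.084]], [-1, [0, 0, 0], [0, 0, 0.084]], [-1, [0, 0, 0], [0, 0, 0.084]], [-1, [0, 0, 0], [0, 0, 0.084]]]'

```text
t: 49.95
ee_pos: [658.2, -133.4, 214.4]
orientation: [2.991, 0.958, 0.001]
ft_force: [-0.2, -0.6, -3.6]
width: 11.5
grasp_force: 30.0
```

>>> apply_moves --targets '[[-1, [0.01, 0, 0], [0, 0, 0.084]], [-1, [0, 0, 0], [0, 0, 0.084]], [-1, [0, 0, 0], [0, 0, 0.084]], [-1, [0, 0, 0], [0, 0, 0.084]], [-1, [0, 0, 0], [0, 0, 0.083]], [-1, [0, 0, 0], [0, 0, 0]], [-1, [0, 0, 0], [0, 0, 0]]]'

```text
t: 50.82
ee_pos: [658.1, -133.0, 214.3]
orientation: [3.141, -0.049, 0.002]
ft_force: [-0.4, -0.1, -4.0]
width: 11.7
grasp_force: 30.0
```

>>> apply_moves --targets '[[-1, [0, 0.34, 0.09], [-0.055, 0, 0]], [-1, [0, 0.29, 0.11], [-0.056, 0, 0]], [-1, [0, 0.25, 0.14], [-0.055, -0.001, 0]], [-1, [0, 0.2, 0.15], [-0.056, 0, 0]], [-1, [0, 0.14, 0.14], [-0.056, 0, 0]]]'

```text
t: 51.45
ee_pos: [655.8, -199.2, 192.1]
orientation: [2.702, -0.045, -0.01]
ft_force: [0.0, 0.2, -4.6]
width: 11.1
grasp_force: 30.0
```

```bash
python3 ob.py; python3 -c "
from pour import *
p,Q=pose(25);print(p,Q.as_rotvec())"
```

```text
[-0.1041, 0.5192, 1.5674, -0.5022, 1.0787, 1.7462] [655.8, -199.2, 192.1] [2.702, -0.0446, -0.0103] 11.1 [ 0.   0.2 -4.6]
[np.float64(655.6927931763367), np.float64(-199.06975897849173), 192.5] [ 2.70489559 -0.04721413 -0.01046712]
```

Model and robot agree. Continue the tip.

>>> apply_moves --targets '[[-1, [0, 0.08, 0.14], [-0.055, 0, 0]], [-1, [0, -0.07, -0.04], [-0.033, 0, 0.001]], [-1, [0, -0.07, -0.05], [-0.034, 0, 0]], [-1, [0, -0.07, -0.05], [-0.033, 0, 0]], [-1, [0, -0.07, -0.05], [-0.033, 0, 0]], [-1, [0, -0.07, -0.06], [-0.034, 0, 0]]]'

```text
t: 52.2
ee_pos: [656.7, -183.5, 187.4]
orientation: [2.355, -0.041, -0.016]
ft_force: [0.0, -1.1, -2.5]
width: 11.9
grasp_force: 30.1
```

>>> apply_moves --targets '[[-1, [0, -0.06, -0.07], [-0.033, 0, 0]], [-1, [0, -0.06, -0.07], [-0.033, 0, 0]], [-1, [0, -0.06, -0.07], [-0.034, 0.001, 0]], [-1, [0, -0.06, -0.08], [-0.033, 0, 0]], [-1, [0, 0, 0], [0, 0, 0]], [-1, [0, 0, 0], [0, 0, 0]], [-1, [0, 0, 0], [0, 0, 0]], [-1, [0, 0, 0], [0, 0, 0]]]'

```text
t: 53.2
ee_pos: [656.7, -165.5, 187.8]
orientation: [2.147, -0.039, -0.018]
ft_force: [0.2, -0.4, -2.1]
width: 11.4
grasp_force: 30.1
```

```bash
python3 ob.py
python3 - <<'E'
from h import *
ims={c:snap(c) for c in('top','side')}
print([(c,round(d['score'],2),np.round(d['xy'])) for c in ims for d in ctrl.pinpoint('cap1',c)])
cv2.imwrite('pics/e.png',np.hstack([cv2.resize(ims['side']['pixels'][80:330,230:500],(400,370)),cv2.resize(ims['top']['pixels'][80:250,250:430],(400,370))]))
E
```

```text
[0.1528, 0.6927, 1.5907, -1.013, 1.3296, 2.2721] [656.7, -165.5, 187.8] [2.147, -0.0388, -0.0181] 11.4 [ 0.2 -0.4 -2.1]
[('top', 0.68, array([320., 138.])), ('top', 0.63, array([311., 132.])), ('top', 0.55, array([308., 152.])), ('top', 0.39, array([323., 150.])), ('side', 0.62, array([382., 244.])), ('side', 0.58, array([356., 243.]))]
```

View pics/e.png

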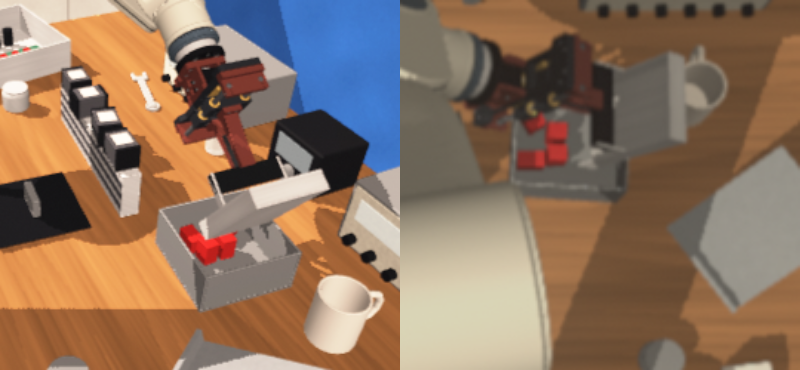

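All four capacitors are in the tub (right panel around (545,145)) and the tray is empty. Now level the tray and carry it above the rest.

```bash
cat > rest.py <<'E'
from pour import *
Rp=rot('rest_plate',np.radians(-54.9)); O=np.array([518,-384.8,62])
def rp(x,up): return O+Rp@np.array([x,0,47.3+up]), R.from_matrix(np.array([Rp[:,1],Rp[:,0],-Rp[:,2]]).T)
E
python3 - <<'E'
from rest import *
q=np.array([-.22,.473,1.509,0,1.161,1.39])
P0,Q0=pose(0);P0[2]=235;A=rp(-4,80);B=rp(-4,3)
print((down(-54.9)*R.from_euler('x',-18,degrees=True)*A[1].inv()).magnitude(),A[0],B[0])
for p,Q in((P0,Q0),A,B):
    for _ in range(3): q,e=kin.ik(np.array(p),Q,q)
    print(round(e,4),q.round(2))
p,Q=plan([(-1,[656,-190,200],pose(30)[1],0),(-1,P0,Q0,0)],rmax=8)
print('carry');p,Q=plan([(-1,[*A[0][:2],235],down(-54.9),1),(-1,*A,2),(-1,*B,2,20)],p,Q)
E
```

```text
0.00015926535897926053 [ 493.20404645 -349.5189268   181.84029607] [ 506.87919226 -368.97669113  108.60515563]
0.0 [-0.22  0.46  1.49  0.    1.2   1.39]
0.0 [-0.57  0.3   1.91 -0.19  0.65  0.52]
0.0 [-0.59  0.44  1.91 -0.23  0.51  0.56]
[[-1,[0,0.12,0.07],[0.075,0,0]],[-1,[0,0.13,0.05],[0.075,0,0]],[-1,[0,0.13,0.04],[0.075,-0.001,0]],[-1,[0,0.14,0.03],[0.075,0,-0.001]],[-1,[0,-0.16,-0.29],[0.083,0,0]],[-1,[0,-0.2,-0.28],[0.084,0,0]],[-1,[0,-0.23,-0.24],[0.083,0,0]],[-1,[0.01,-0.26,-0.21],[0.083,0,0]]]
1.0 s
carry
[[-1,[-0.45,0.63,0],[0,0,-0.059]],[-1,[-0.51,0.59,0],[0,0,-0.059]],[-1,[-0.56,0.55,0],[0,0,-0.059]],[-1,[-0.6,0.48,0],[0,0,-0.058]],[-1,[-0.65,0.43,0],[0,0,-0.059]],[-1,[-0.69,0.37,0],[0,0,-0.059]],[-1,[-0.71,0.3,0],[0,0,-0.059]],[-1,[0,0,0],[0,0,0]]]
[[-1,[0,0,0.53],[-0.1,0,0]],[-1,[0,-0.08,0.53],[-0.1,0,0]],[-1,[0,0,0],[0,0,0]],[-1,[0,0,0],[0,0,0]],[-1,[0,0,0.38],[0,0,0]],[-1,[0,0,0.39],[0,0,0]],[-1,[0,0,0.38],[0,0,0]],[-1,[0,0,0.39],[0,0,0]]]
[[-1,[0,0,0],[0,0,0]],[-1,[0,0,0],[0,0,0]]]
2.25 s
```

>>> apply_moves --targets '[[-1, [0, 0.12, 0.07], [0.075, 0, 0]], [-1, [0, 0.13, 0.05], [0.075, 0, 0]], [-1, [0, 0.13, 0.04], [0.075, -0.001, 0]], [-1, [0, 0.14, 0.03], [0.075, 0, -0.001]], [-1, [0, -0.16, -0.29], [0.083, 0, 0]], [-1, [0, -0.2, -0.28], [0.084, 0, 0]], [-1, [0, -0.23, -0.24], [0.083, 0, 0]], [-1, [0.01, -0.26, -0.21], [0.083, 0, 0]]]'

```text
t: 54.4
ee_pos: [657.9, -132.6, 235.8]
orientation: [-3.138, 0.052, 0.001]
ft_force: [-0.4, 0.1, -2.9]
width: 11.7
grasp_force: 30.0
```

>>> apply_moves --targets '[[-1, [-0.45, 0.63, 0], [0, 0, -0.059]], [-1, [-0.51, 0.59, 0], [0, 0, -0.059]], [-1, [-0.56, 0.55, 0], [0, 0, -0.059]], [-1, [-0.6, 0.48, 0], [0, 0, -0.058]], [-1, [-0.65, 0.43, 0], [0, 0, -0.059]], [-1, [-0.69, 0.37, 0], [0, 0, -0.059]], [-1, [-0.71, 0.3, 0], [0, 0, -0.059]], [-1, [0, 0, 0], [0, 0, 0]]]'

```text
t: 55.4
ee_pos: [491.4, -351.0, 235.1]
orientation: [2.996, 0.945, -0.004]
ft_force: [-0.0, -0.6, -2.0]
width: 11.4
grasp_force: 30.0
```

>>> apply_moves --targets '[[-1, [0, 0, 0.53], [-0.1, 0, 0]], [-1, [0, -0.08, 0.53], [-0.1, 0, 0]], [-1, [0, 0, 0], [0, 0, 0]], [-1, [0, 0, 0], [0, 0, 0]]]'

```text
t: 55.9
ee_pos: [495.4, -350.2, 183.7]
orientation: [2.706, 0.857, 0.135]
ft_force: [0.7, -0.4, -1.8]
width: 11.3
grasp_force: 30.0
```

```bash
python3 ob.py
python3 - <<'E'
from rest import *
ims={c:snap(c) for c in('top','side')}
print([(c,len(ctrl.masks_of('cap1',c))) for c in ims])
A=rp(-4,80);B=rp(-4,3);p,Q=plan([(-1,*A,1),(-1,*B,2,20)])
E
```

```text
[-0.5706, 0.2975, 1.9056, -0.1928, 0.6553, 0.5233] [495.4, -350.2, 183.7] [2.7065, 0.857, 0.1355] 11.3 [ 0.7 -0.4 -1.8]
[('top', 4), ('side', 0)]
[[-1,[-0.02,-0.05,0.02],[0.001,0,0]],[-1,[0,0,0],[0,0,0]],[-1,[0,0,0.38],[0,0,0]],[-1,[0,0,0.39],[0,0,0]],[-1,[0,0,0.38],[0,0,0]],[-1,[0,0,0.39],[0,0,0]],[-1,[0,0,0],[0,0,0]],[-1,[0,0,0],[0,0,0]]]
1.0 s
```

>>> apply_moves --targets '[[-1, [-0.02, -0.05, 0.02], [0.001, 0, 0]], [-1, [0, 0, 0], [0, 0, 0]], [-1, [0, 0, 0.38], [0, 0, 0]], [-1, [0, 0, 0.39], [0, 0, 0]], [-1, [0, 0, 0.38], [0, 0, 0]], [-1, [0, 0, 0.3], [0, 0, 0]], [-1, [0, 0, 0], [0, 0, 0]], [-1, [0, 0, 0], [0, 0, 0]]]'

```text
t: 57.1
ee_pos: [504.1, -366.5, 110.3]
orientation: [2.709, 0.857, 0.133]
ft_force: [1.1, 1.1, -1.7]
width: 12.5
grasp_force: 29.3
```

```bash
python3 ob.py
python3 - <<'E'
from rest import *
o=ctrl.get_obs();print('plate coords',Rp.T@(o['ee_pos']-O))
ims={c:snap(c) for c in('top','side')}
s=ims['side']['pixels'][220:420,300:500].copy()
cv2.imwrite('pics/f.png',np.hstack([cv2.resize(s,(400,400)),cv2.resize(ims['top']['pixels'][120:240,350:470],(400,400))]))
E
```

```text
[-0.5877, 0.4322, 1.9155, -0.2295, 0.5138, 0.5542] [504.1, -366.5, 110.3] [2.7087, 0.8574, 0.1333] 12.5 [ 1.1  1.1 -1.7]
plate coords [-6.91262642 -0.82136787 52.99233093]
```

View pics/f.png

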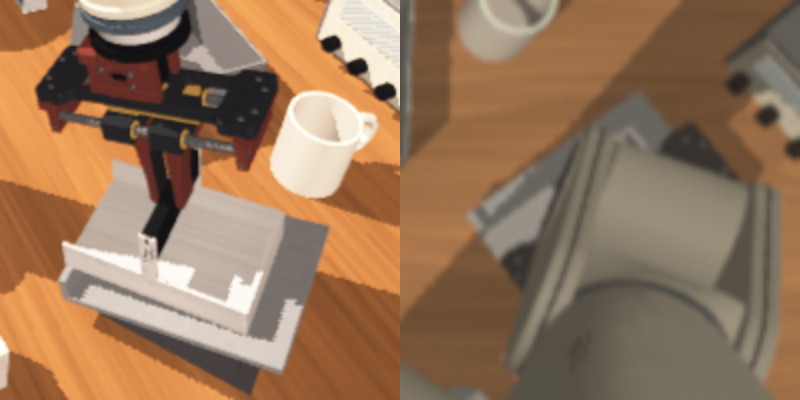

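The crop shows the tray just above the rest, parallel to it, with the lip ahead of the spout and its side edges square. Lower it gently.

>>> apply_moves --targets '[[-1, [0, 0.05, 0], [0, 0, 0]], [-1, [0, 0, 0.06], [0, 0, 0]], [-1, [0, 0, 0.04], [0, 0, 0]], [-1, [0, 0, 0], [0, 0, 0]], [-1, [0, 0, 0], [0, 0, 0]]]'

```text
t: 57.82
ee_pos: [506.9, -369.7, 110.0]
orientation: [2.706, 0.856, 0.136]
ft_force: [-11.1, 11.6, 27.9]
width: 11.9
grasp_force: 31.4
```

```bash
echo 'from rest import *
o=ctrl.get_obs();print("plate coords",(Rp.T@(o["ee_pos"]-O)).round(1),"F plate",(Rp.T@o["ft_force"]).round(1),"M",o["moment"].round(2),o["width"],(rp(0,0)[1].inv()*R.from_rotvec(o["orientation"])).as_rotvec().round(4))' > po.py; python3 po.py
```

```text
plate coords [-3.  -0.4 51.5] F plate [-6.5 -2.4 31.4] M [ 1.08  1.35 -0.08] 11.918341455280387 [-0.0007 -0.0001 -0.0004]
```

>>> apply_moves --targets '[[-1, [0, 0, -0.05], [0, 0, 0]], [-1, [0, 0, 0], [0, 0, 0]], [-1, [0, 0, 0], [0, 0, 0]]]'

```text
t: 58.2
ee_pos: [506.8, -369.6, 110.2]
orientation: [2.707, 0.857, 0.136]
ft_force: [-2.0, 1.9, 8.0]
width: 12.2
grasp_force: 30.6
```

```bash
python3 po.py
```

```text
plate coords [-3.  -0.4 51.7] F plate [-0.1 -0.6  8.5] M [0.3  0.43 0.  ] 12.180354595262875 [-0.0002  0.     -0.0005]
```

>>> apply_moves --targets '[[-1, [0, -0.05, 0], [0, 0, 0]], [-1, [0, -0.03, 0], [0, 0, 0]], [-1, [0, 0, 0], [0, 0, 0]]]'

```text
t: 58.58
ee_pos: [505.9, -367.5, 109.7]
orientation: [2.704, 0.856, 0.138]
ft_force: [1.2, -1.8, 6.4]
width: 12.3
grasp_force: 30.7
```

```bash
python3 po.py
```

```text
plate coords [-5.4  0.  51.9] F plate [ 4.1 -0.   5.4] M [-0.25  0.   -0.02] 12.252622904165067 [-0.003   0.0011 -0.0006]
```

>>> apply_moves --targets '[[-0.3, [0, 0, 0], [0, 0, 0]], [-0.3, [0, 0, 0], [0, 0, 0]], [-0.3, [0, 0, 0], [0, 0, 0]], [-0.3, [0, 0, -0.5], [0, 0, 0]], [-0.3, [0, 0, -0.7], [0, 0, 0]], [-0.3, [0, 0, -0.7], [0, 0, 0]], [-0.3, [0, 0, -0.7], [0, 0, 0]], [-0.3, [0, 0, 0], [0, 0, 0]]]'

```text
t: 59.58
ee_pos: [482.0, -333.6, 234.5]
orientation: [2.704, 0.856, 0.138]
ft_force: [-0.4, -0.2, 0.4]
width: 31.0
grasp_force: 0.0
```

>>> apply_moves --targets '[[-0.3, [-0.8, 0, -0.3], [0, 0, 0]], [-0.3, [-0.8, 0, -0.3], [0, 0, 0]], [-0.3, [-0.8, 0, -0.3], [0, 0, 0]], [-0.3, [-0.8, 0, 0], [0, 0, 0]], [-0.3, [0, 0, 0], [0, 0, 0]]]'

```text
t: 60.2
ee_pos: [340.0, -414.9, 273.6]
orientation: [2.711, 0.853, 0.132]
ft_force: [-0.0, 0.8, -0.1]
width: 30.7
grasp_force: 0.0
```

```bash
python3 ob.py
cat > tr.py <<'E'
from rest import *
ims={c:snap(c) for c in('top','side')}
M['tr']=([b for b in M['tray'][0]],0)
best=None
ms={c:[d['region'] for d in ctrl.masks_of('tray',c)[:1]] for c in ims}
print({c:[int(r.sum()) for r in v] for c,v in ms.items()})
reg={c:cv2.resize(v[0].astype(np.uint8),None,fx=S,fy=S,interpolation=0) for c,v in ms.items() if v and v[0].sum()>300}
def f(p):
    Q=(R.from_matrix(Rp)*R.from_euler('z',p[3]/80)).as_matrix(); t=O+Rp@np.array(p[:3]); o=[]
    for c,r in reg.items():
        s=sil(ims[c],M['tray'][0],Q,t)
        o.append(1-(r&s).sum()/(r|s).sum())
    return np.mean(o)
r=minimize(f,[-6,0,2,0],method='Nelder-Mead',options=dict(initial_simplex=np.array([[-6,0,2,0],[2,0,2,0],[-6,8,2,0],[-6,0,8,0],[-6,0,2,8.]]),maxiter=200,xatol=.1,fatol=1e-4))
print('tray in plate x y z yaw',r.x[:3].round(1),np.degrees(r.x[3]/80).round(1),1-r.fun)
print([(c,np.round(d['xy'])) for c in ims for d in ctrl.pinpoint('tray_spout',c)[:1]],{c:proj(ims[c],O+Rp@np.array([-88,0,4])).round(1) for c in ims})
s=ims['side']['pixels'][270:400,310:490].copy()
cv2.imwrite('pics/g.png',cv2.resize(s,(790,570)))
E
python3 tr.py
```

```text
[-0.8927, 0.0584, 1.9672, -0.0305, 0.8061, 0.0863] [340.0, -414.9, 273.6] [2.7108, 0.8526, 0.1322] 30.7 [-0.   0.8 -0.1]
{'top': [2151], 'side': [5855]}
tray in plate x y z yaw [-14.2  -0.2  10.8] -0.8 0.9324301126671771
[('top', array([177., 159.])), ('side', array([347., 329.]))] {'top': array([[386. , 202.1]]), 'side': array([[350.7, 336. ]])}
```

View pics/g.png

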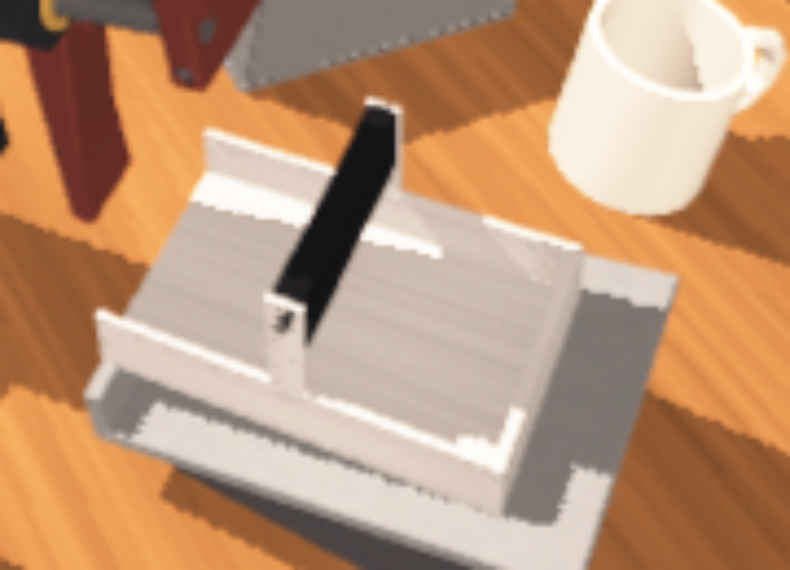

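The tray's spout end may not be seated behind the lip. I'll fit pitch and the rest pose together to be sure.

```bash
cat > tr2.py <<'E'
from rest import *
ims={c:snap(c) for c in('top','side')}
reg={}
for c in ims:
    d=ctrl.masks_of('tray',c)[0];reg[c]=cv2.resize(d['region'].astype(np.uint8),None,fx=S,fy=S,interpolation=0)
def T(p): return (R.from_matrix(Rp)*R.from_euler('zy',[p[3]/80,p[4]/80])).as_matrix(),O+Rp@np.array(p[:3])
def f(p):
    o=[]
    for c,r in reg.items():
        s=sil(ims[c],M['tray'][0],*T(p)); o.append(1-(r&s).sum()/(r|s).sum())
    return np.mean(o)
for x0 in([-6,0,2,0,0],[-12,0,8,0,8.]):
    r=minimize(f,x0,method='Nelder-Mead',options=dict(initial_simplex=np.array([x0]+[np.array(x0)+8*np.eye(5)[i] for i in range(5)]),maxiter=300,xatol=.1,fatol=1e-5))
    print('x y z',r.x[:3].round(1),'yaw,pitch',np.degrees(r.x[3:]/80).round(1),(1-r.fun).round(3),{c:round(1-((m:=sil(ims[c],M['tray'][0],*T(r.x)))&g).sum()/(m|g).sum(),3) for c,g in reg.items()})
print('flat at lip',1-f([-8,0,0,0,0]),'rest',fit('rest_plate',ims,masks('rest_plate',ims),518,-385,[-.95]))
im=ims['side']['pixels'][270:400,310:490]; k=790/180; v=cv2.resize(im,(790,570))
def line(P,col,o=O,A=Rp):
    p=((proj(ims['side'],o+np.array(P)@A.T)-[310,270]+.5)*[790/180,570/130]).round().astype(np.int32); cv2.polylines(v,[p.reshape(-1,1,2)],True,col,1)
line([[-95,-75,0],[95,-75,0],[95,75,0],[-95,75,0]],(0,255,0)); line([[-88,-75,0],[-88,75,0],[-88,75,20],[-88,-75,20]],(255,0,255))
A,t=T(r.x);line([[-80,-55,0],[80,-55,0],[80,55,0],[-80,55,0]],(0,255,255),t,A);line([[-80,-55,0],[80,-55,0],[80,55,0],[-80,55,0]],(255,0,0),O+Rp@[-8,0,0],Rp)
cv2.imwrite('pics/i.png',v)
E
python3 tr2.py
```

```text
x y z [-16.3  -0.1   7.9] yaw,pitch [0. 7.] 0.959 {'top': np.float64(0.056), 'side': np.float64(0.026)}
x y z [-16.2  -0.2   8.6] yaw,pitch [0.5 7.6] 0.959 {'top': np.float64(0.059), 'side': np.float64(0.022)}
flat at lip 0.850177155242121 rest (array([ 519.3, -386.2,  -55.7]), np.float64(0.348), ['top', 'side'])
```

View pics/i.png

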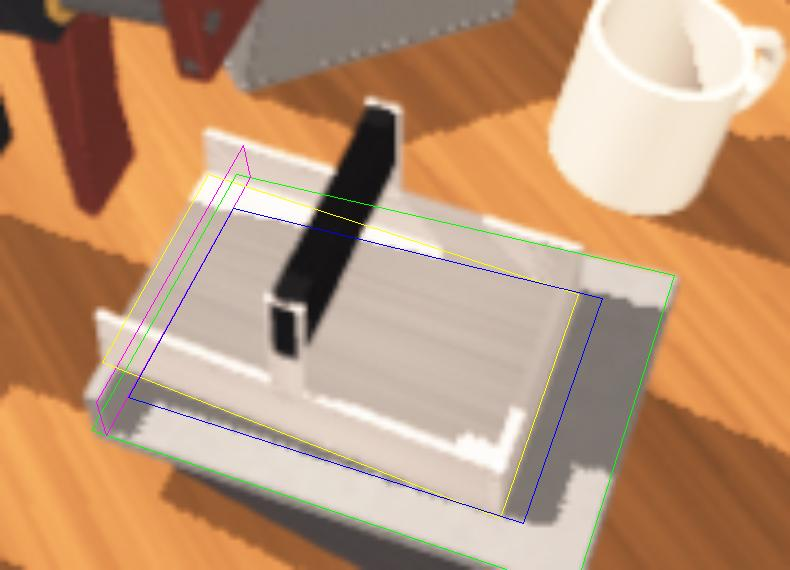

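The overlay confirms it: the spout is resting on top of the lip, with tray x ≈ -16 and pitched 7° (yellow fit against the blue target). I'll regrip aligned to the tray, lift it, and measure its pose in the hand before placing it again.

```bash
cat > tray2.py <<'E'
from rest import *
def tp(x,y,z,yaw,pitch,up):   # tray pose in plate frame -> tool pose
    A=(R.from_matrix(Rp)*R.from_euler('zy',[yaw,pitch],degrees=True)).as_matrix(); t=O+Rp@np.array([x,y,z])+A@np.array([0,0,47.5+up])
    return t,R.from_matrix(np.array([A[:,1],A[:,0],-A[:,2]]).T)
E
python3 - <<'E'
from tray2 import *
A=tp(-16.2,0,8.3,0,7.3,110);B=tp(-16.2,0,8.3,0,7.3,0)
p,Q=plan([(-.2,*A,2),(-.2,A[0]+(B[0]-A[0])*.75,None,0),(-.2,B[0],None,3,20)]);print(B[0],Q.as_rotvec())
print('up');plan([(-1,None,None,5),(-1,A[0],None,2,20)],p,Q)
E
```

```text
[[-0.2,[0.64,0.05,0.25],[0.016,0,0]],[-0.2,[0.64,0.05,0.24],[0.016,0,0]],[-0.2,[0.64,0.06,0.25],[0.016,0,0]],[-0.2,[0.64,0.07,0.24],[0.016,0,0.001]],[-0.2,[0.65,0.07,0.24],[0.016,0,0]],[-0.2,[0,0,0],[0,0,0]],[-0.2,[0,0,0],[0,0,0]],[-0.2,[0,0,0.55],[0,0,0]]]
[[-0.2,[0,0,0.55],[0,0,0]],[-0.2,[0,0,0.55],[0,0,0]],[-0.2,[0,0,0.27],[0,0,0]],[-0.2,[0,0,0.28],[0,0,0]],[-0.2,[0,0,0],[0,0,0]],[-0.2,[0,0,0],[0,0,0]],[-0.2,[0,0,0],[0,0,0]]]
1.875 s
[ 502.59950379 -362.88731037  111.56606788] [2.82444652 0.89258262 0.08312543]
up
[[-1,[0,0,0],[0,0,0]],[-1,[0,0,0],[0,0,0]],[-1,[0,0,0],[0,0,0]],[-1,[0,0,0],[0,0,0]],[-1,[0,0,0],[0,0,0]],[-1,[0,0,-0.37],[0,0,0]],[-1,[0,0,-0.36],[0,0,0]],[-1,[0,0,-0.37],[0,0,0]]]
[[-1,[0,0,-0.37],[0,0,0]],[-1,[0,0,-0.36],[0,0,0]],[-1,[0,0,-0.37],[0,0,0]],[-1,[0,0,0],[0,0,0]],[-1,[0,0,0],[0,0,0]]]
1.625 s
```

>>> apply_moves --targets '[[-0.2, [0.64, 0.05, 0.25], [0.016, 0, 0]], [-0.2, [0.64, 0.05, 0.24], [0.016, 0, 0]], [-0.2, [0.64, 0.06, 0.25], [0.016, 0, 0]], [-0.2, [0.64, 0.07, 0.24], [0.016, 0, 0.001]], [-0.2, [0.65, 0.07, 0.24], [0.016, 0, 0]], [-0.2, [0, 0, 0], [0, 0, 0]], [-0.2, [0, 0, 0], [0, 0, 0]], [-0.2, [0, 0, 0.55], [0, 0, 0]]]'

```text
t: 61.8
ee_pos: [494.4, -352.0, 194.9]
orientation: [2.821, 0.89, 0.087]
ft_force: [-0.3, -0.2, -0.0]
width: 35.0
grasp_force: 0.0
```

>>> apply_moves --targets '[[-0.2, [0, 0, 0.55], [0, 0, 0]], [-0.2, [0, 0, 0.55], [0, 0, 0]], [-0.2, [0, 0, 0.27], [0, 0, 0]], [-0.2, [0, 0, 0.28], [0, 0, 0]], [-0.2, [0, 0, 0], [0, 0, 0]], [-0.2, [0, 0, 0], [0, 0, 0]], [-0.2, [0, 0, 0], [0, 0, 0]]]'

```text
t: 62.68
ee_pos: [503.0, -363.5, 112.4]
orientation: [2.824, 0.892, 0.084]
ft_force: [-1.0, -0.6, -0.6]
width: 34.7
grasp_force: 0.0
```

```bash
python3 ob.py
```

```text
[-0.6105, 0.455, 1.8336, -0.1019, 0.6785, 0.4223] [503.0, -363.5, 112.4] [2.8236, 0.8916, 0.0842] 34.7 [-1.  -0.6 -0.6]
```

>>> apply_moves --targets '[[-1, [0, 0, 0], [0, 0, 0]], [-1, [0, 0, 0], [0, 0, 0]], [-1, [0, 0, 0], [0, 0, 0]], [-1, [0, 0, 0], [0, 0, 0]], [-1, [0, 0, 0], [0, 0, 0]]]'

```text
t: 63.3
ee_pos: [502.7, -363.3, 111.7]
orientation: [2.825, 0.892, 0.083]
ft_force: [-0.9, 0.6, 1.4]
width: 11.3
grasp_force: 30.0
```

```bash
python3 ob.py;python3 po.py
```

```text
[-0.6106, 0.456, 1.8339, -0.1018, 0.6783, 0.4224] [502.7, -363.3, 111.7] [2.8245, 0.8917, 0.0833] 11.3 [-0.9  0.6  1.4]
plate coords [-9.7 -0.1 55.5] F plate [-0.6 -0.4  1.7] M [ 0.11  0.16 -0.01] 11.346836674854192 [ 0.1269 -0.0005  0.001 ]
```

>>> apply_moves --targets '[[-1, [0, 0, -0.3], [0, 0, 0]], [-1, [0, 0, -0.37], [0, 0, 0]], [-1, [0, 0, -0.36], [0, 0, 0]], [-1, [0, 0.2, -0.37], [-0.04, 0, 0]], [-1, [0, 0, 0], [-0.041, 0, 0]], [-1, [0, 0, 0], [0, 0, 0]], [-1, [0, 0, 0], [0, 0, 0]]]'

```text
t: 64.18
ee_pos: [501.0, -360.7, 182.9]
orientation: [2.708, 0.855, 0.135]
ft_force: [-0.8, -0.6, -2.7]
width: 11.3
grasp_force: 30.0
```

```bash
python3 po.py
cat > held.py <<'E'
from rest import *
import sys
ims={c:snap(c) for c in('top','side')}
o=ctrl.get_obs();Qt=R.from_rotvec(o['orientation']).as_matrix();A0=np.array([Qt[:,1],Qt[:,0],-Qt[:,2]]).T;tc=o['ee_pos']
reg={}
for c in ims:
    for d in ctrl.masks_of('tray',c)[:1]:
        print(c,d['score'],d['region'].sum())
        if c=='side': reg[c]=cv2.resize(d['region'].astype(np.uint8),None,fx=S,fy=S,interpolation=0)
# gripper occludes: compare only outside a dilated band around the fingers/handle centre
def T(p): A=A0@R.from_euler('zy',[p[3]/80,p[4]/80]).as_matrix(); return A,tc+A0@np.array([p[0],p[1],p[2]])+0*A[:,2]
ign=sil(ims['side'],[box(-35,35,-20,20,30,200)],A0,tc+A0@np.array([0,0,-47]))
def f(p):
    s=sil(ims['side'],M['tray'][0],*T(p));r=reg['side'];w=1-ign
    return 1-(r&s&w).sum()/((r|s)&w).sum()
x0=np.array([0,0,-47,0,0.])
r=minimize(f,x0,method='Nelder-Mead',options=dict(initial_simplex=np.array([x0]+[x0+5*np.eye(5)[i] for i in range(5)]),maxiter=300,xatol=.1,fatol=1e-5))
print('tray in tool',r.x[:3].round(1),np.degrees(r.x[3:]/80).round(1),1-r.fun,'nominal',1-f(x0))
E
python3 held.py
```

```text
plate coords [ 9.300e+00 -1.000e-01  1.241e+02] F plate [-0.8 -1.  -2.6] M [ 0.28  0.36 -0.05] 11.34112982936314 [ 0.0002 -0.0005  0.0009]
top 0.76 177
side 0.79 6081
tray in tool [ -1.8  -1.3 -45. ] [0.5 0.7] 0.9784462902212605 nominal 0.9491050070114658
```

Held pose is good (parallel to the tool within 1°). Descend to about 6 mm above the plate and re-check.

>>> apply_moves --targets '[[-1, [0, -0.18, 0.3], [0, 0, 0]], [-1, [0, 0, 0.38], [0, 0, 0]], [-1, [0, 0, 0.38], [0, 0, 0]], [-1, [0, 0, 0.3], [0, 0, 0]], [-1, [0, 0, 0], [0, 0, 0]], [-1, [0, 0, 0], [0, 0, 0]]]'

```text
t: 65.12
ee_pos: [508.1, -371.0, 114.9]
orientation: [2.707, 0.855, 0.135]
ft_force: [0.8, -0.3, -2.0]
width: 11.5
grasp_force: 30.0
```

```bash
python3 po.py; python3 held.py
```

```text
plate coords [ 0.2 -0.2 55.5] F plate [ 0.   0.4 -2.1] M [ 0.22  0.31 -0.  ] 11.536050463799194 [-0.0002 -0.0007  0.001 ]
top 0.57 254
side 0.92 5786
tray in tool [ -1.4  -2.7 -43.8] [0.6 1.4] 0.977266051812254 nominal 0.941155973692234
```

>>> apply_moves --targets '[[-1, [0, 0, 0.06], [0, 0, 0]], [-1, [0, 0, 0.04], [0, 0, 0]], [-1, [0, 0, 0], [0, 0, 0]], [-1, [0, 0, 0], [0, 0, 0]]]'

```text
t: 65.82
ee_pos: [508.8, -372.1, 110.0]
orientation: [2.707, 0.855, 0.135]
ft_force: [0.2, -0.7, -1.9]
width: 11.7
grasp_force: 30.0
```

```bash
python3 po.py
```

```text
plate coords [-0.1 -0.2 50.5] F plate [ 0.1 -0.3 -2. ] M [0.28 0.29 0.02] 11.722234755321578 [-0.0001 -0.0007  0.0009]
```

>>> apply_moves --targets '[[-1, [0, 0, 0.03], [0, 0, 0]], [-1, [0, 0, 0], [0, 0, 0]], [-1, [0, 0, 0], [0, 0, 0]]]'

```text
t: 66.2
ee_pos: [509.1, -372.5, 108.6]
orientation: [2.707, 0.855, 0.135]
ft_force: [0.6, -1.0, -1.9]
width: 11.6
grasp_force: 30.0
```

```bash
python3 po.py
```

```text
plate coords [-0.  -0.2 49. ] F plate [ 0.6 -0.1 -2.1] M [0.24 0.34 0.01] 11.636715696466135 [-0.0001 -0.0007  0.0009]
```

>>> apply_moves --targets '[[-1, [0, 0, 0.03], [0, 0, 0]], [-1, [0, 0, 0], [0, 0, 0]], [-1, [0, 0, 0], [0, 0, 0]]]'

```text
t: 66.58
ee_pos: [509.3, -372.9, 107.2]
orientation: [2.707, 0.855, 0.135]
ft_force: [0.4, -0.7, -2.5]
width: 11.3
grasp_force: 30.0
```

```bash
python3 po.py
```

```text
plate coords [-0.  -0.2 47.5] F plate [-0.  -0.1 -2.6] M [ 0.26  0.28 -0.02] 11.304044408906815 [-0.0001 -0.0007  0.0009]
```

>>> apply_moves --targets '[[-1, [0, 0, 0.02], [0, 0, 0]], [-1, [0, 0, 0], [0, 0, 0]], [-1, [0, 0, 0], [0, 0, 0]]]'

```text
t: 66.95
ee_pos: [509.5, -373.2, 106.2]
orientation: [2.707, 0.855, 0.135]
ft_force: [-0.6, -0.1, -3.3]
width: 11.6
grasp_force: 30.0
```

```bash
python3 po.py
```

```text
plate coords [-0.  -0.2 46.5] F plate [-1.3 -0.6 -3.1] M [ 0.17  0.29 -0.02] 11.645541419865626 [-0.0001 -0.0007  0.0009]
```

>>> apply_moves --targets '[[-1, [0, 0, 0.02], [0, 0, 0]], [-1, [0, 0, 0], [0, 0, 0]], [-1, [0, 0, 0], [0, 0, 0]]]'

```text
t: 67.32
ee_pos: [509.7, -373.4, 105.4]
orientation: [2.707, 0.855, 0.135]
ft_force: [-0.4, 0.2, -1.4]
width: 11.6
grasp_force: 30.0
```

>>> apply_moves --targets '[[-1, [0, 0, 0.02], [0, 0, 0]], [-1, [0, 0, 0], [0, 0, 0]], [-1, [0, 0, 0], [0, 0, 0]]]'

```text
t: 67.7
ee_pos: [509.8, -373.5, 105.1]
orientation: [2.707, 0.854, 0.135]
ft_force: [-4.3, 4.6, 7.7]
width: 11.6
grasp_force: 30.0
```

>>> apply_moves --targets '[[-1, [0, 0, 0.02], [0, 0, 0]], [-1, [0, 0, 0], [0, 0, 0]], [-1, [0, 0, 0], [0, 0, 0]]]'

```text
t: 68.08
ee_pos: [509.8, -373.5, 105.1]
orientation: [2.707, 0.854, 0.135]
ft_force: [-8.2, 9.8, 18.4]
width: 11.6
grasp_force: 30.0
```

```bash
python3 po.py
```

```text
plate coords [-0.  -0.2 45.3] F plate [-6.4 -1.1 21.4] M [ 0.8   1.15 -0.06] 11.618870193613704 [-0.0004 -0.0008  0.001 ]
```

Flat contact at the expected height this time. Ease off, then slide down to the lip.

>>> apply_moves --targets '[[-1, [0, 0, -0.04], [0, 0, 0]], [-1, [0, -0.06, 0], [0, 0, 0]], [-1, [0, 0, 0], [0, 0, 0]], [-1, [0, 0, 0], [0, 0, 0]]]'

```text
t: 68.58
ee_pos: [507.9, -370.8, 104.1]
orientation: [2.708, 0.855, 0.134]
ft_force: [-2.1, 2.0, -0.0]
width: 11.8
grasp_force: 30.0
```

```bash
python3 po.py
```

```text
plate coords [-3.4 -0.2 45.4] F plate [-2.7 -0.6  0.9] M [0.43 0.39 0.02] 11.792874962176699 [ 0.0006 -0.0009  0.0008]
```

>>> apply_moves --targets '[[-1, [0, -0.04, 0], [0, 0, 0]], [-1, [0, 0, 0], [0, 0, 0]], [-1, [0, 0, 0], [0, 0, 0]]]'

```text
t: 68.95
ee_pos: [507.0, -369.6, 103.7]
orientation: [2.707, 0.855, 0.135]
ft_force: [-0.3, -0.5, -0.9]
width: 11.5
grasp_force: 30.0
```

```bash
python3 po.py
```

```text
plate coords [-5.  -0.2 45.4] F plate [-0.1 -0.6 -0.9] M [0.12 0.21 0.09] 11.461473975690943 [-0.0002 -0.0007  0.0008]
```

>>> apply_moves --targets '[[-1, [0, -0.03, 0], [0, 0, 0]], [-1, [0, 0, 0], [0, 0, 0]], [-1, [0, 0, 0], [0, 0, 0]]]'

```text
t: 69.32
ee_pos: [506.1, -368.4, 103.2]
orientation: [2.707, 0.855, 0.135]
ft_force: [-0.2, -1.0, -1.1]
width: 11.3
grasp_force: 30.0
```

```bash
python3 po.py
```

```text
plate coords [-6.5 -0.3 45.5] F plate [ 0.3 -0.7 -1.2] M [ 0.    0.19 -0.06] 11.319929647995755 [-0.0001 -0.0007  0.0009]
```

>>> apply_moves --targets '[[-1, [0, -0.02, 0], [0, 0, 0]], [-1, [0, 0, 0], [0, 0, 0]], [-1, [0, 0, 0], [0, 0, 0]]]'

```text
t: 69.7
ee_pos: [506.0, -368.0, 103.4]
orientation: [2.706, 0.854, 0.136]
ft_force: [0.4, -3.1, -0.8]
width: 11.7
grasp_force: 30.0
```

>>> apply_moves --targets '[[-1, [0, -0.02, 0], [0, 0, 0]], [-1, [0, 0, 0], [0, 0, 0]], [-1, [0, 0, 0], [0, 0, 0]]]'

```text
t: 70.08
ee_pos: [505.9, -367.7, 103.6]
orientation: [2.705, 0.854, 0.137]
ft_force: [0.5, -5.3, 2.3]
width: 11.9
grasp_force: 30.0
```

```bash
python3 po.py
```

```text
plate coords [-7.  -0.1 46. ] F plate [ 5.1 -2.7  0.8] M [-1.07  0.06 -0.24] 11.889114323200772 [-0.0027 -0.0001  0.001 ]
```

Lip contact at x ≈ -7. Back off a touch and release, then look.

>>> apply_moves --targets '[[-1, [0, 0.02, 0.01], [0, 0, 0]], [-1, [0, 0, 0], [0, 0, 0]], [-0.4, [0, 0, 0], [0, 0, 0]], [-0.4, [0, 0, 0], [0, 0, 0]], [-0.4, [0, 0, 0], [0, 0, 0]], [-0.4, [0, 0, 0], [0, 0, 0]]]'

```text
t: 70.82
ee_pos: [505.5, -367.4, 102.2]
orientation: [2.708, 0.855, 0.134]
ft_force: [0.1, -0.3, -0.7]
width: 26.0
grasp_force: 0.0
```

>>> apply_moves --targets '[[-0.4, [0, 0, -0.2], [0, 0, 0]], [-0.4, [0, 0, -0.4], [0, 0, 0]], [-0.4, [0, 0, -0.6], [0, 0, 0]], [-0.4, [0, 0, -0.7], [0, 0, 0]], [-0.4, [0, 0, -0.7], [0, 0, 0]], [-0.4, [-0.8, 0, -0.3], [0, 0, 0]], [-0.4, [-0.8, 0, -0.3], [0, 0, 0]], [-0.4, [-0.8, 0, 0], [0, 0, 0]]]'

```text
t: 71.82
ee_pos: [378.6, -396.6, 256.9]
orientation: [2.704, 0.855, 0.137]
ft_force: [0.2, -1.4, 0.2]
width: 26.3
grasp_force: 0.0
```

>>> apply_moves --targets '[[-0.4, [-0.8, 0, 0], [0, 0, 0]], [-0.4, [0, 0, 0], [0, 0, 0]]]'

```text
t: 72.08
ee_pos: [344.5, -419.9, 255.4]
orientation: [2.708, 0.85, 0.135]
ft_force: [0.1, -0.1, 0.1]
width: 26.7
grasp_force: 0.0
```

```bash
sed -i 's/rest.,fit(.*$/")/; s/,.")$/)/' tr2.py; sed -i "s/^print('flat at lip'.*/print('flat at lip',1-f([-8,0,0,0,0]))/" tr2.py; python3 tr2.py; python3 ob.py
```

```text
x y z [-8.3 -0.4 -1.4] yaw,pitch [-0.   0.5] 0.969 {'top': np.float64(0.042), 'side': np.float64(0.02)}
x y z [-8.2 -0.6 -1.9] yaw,pitch [-0.2  0.2] 0.969 {'top': np.float64(0.041), 'side': np.float64(0.021)}
flat at lip 0.9605921632364856
[-0.8868, 0.0924, 1.9776, -0.0324, 0.7582, 0.0917] [347.0, -418.6, 255.0] [2.7066, 0.8556, 0.1354] 26.1 [-0.5  0.8  0. ]
```

View pics/i.png

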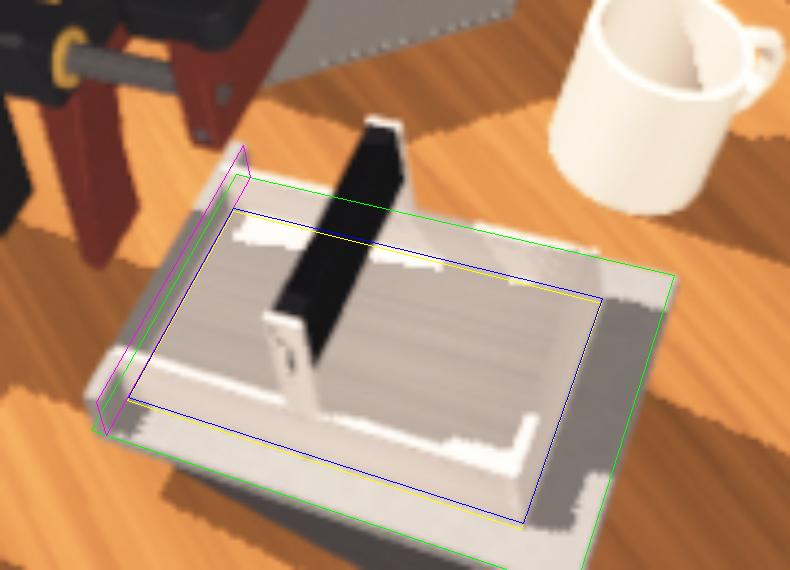

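The overlay shows the tray lying flat behind the lip, with yellow and blue coinciding at x ≈ -8 and pitch ≈ 0. Now the lid.

Run:
```python
from plan import *
ims={c:snap(c) for c in('top','side')}
print('lid',fit('lid',ims,masks('lid',ims),425,110,[-.08],z=6))
print('tub',fit('tub',ims,masks('tub',ims),658,-133,[-.08]))
ms=masks('choke1',ims)
for xy in(spot(120),spot(42),(586,154),spot(-120)):print(fit('choke1',ims,ms,*xy,np.radians([85,-5]),z=112))
L=down(-4.7);X=(424.9,110)
p,q=plan([(0,[360,-300,230],L,0),(0,[*X,160],L,0),(0,[*X,18],L,2)],vmax=45)
print('grip');p,q=plan([(-1,None,None,5),(-1,[*X,38],None,0,10),(-1,[*X,205],None,0)],p,q)
```

```text
lid (array([423.8, 111.3,  -4.1]), np.float64(0.681), ['top', 'side'])
tub (array([ 659.7, -132.4,   -4.5]), np.float64(0.725), ['top', 'side'])
(array([598.3, 317.1,  82. ]), np.float64(0.839), ['top'])
(array([593.8, 245.6,   0.8]), np.float64(0.86), ['top'])
(array([588.5, 152.4,  77.7]), np.float64(0.93), ['top'])
(array([579.7,  80.9,  85. ]), np.float64(0.499), ['top', 'side'])
[[0,[0.26,-0.31,-0.01],[0.031,0.015,-0.092]],[0,[0.31,-0.27,0],[0.031,0.014,-0.092]],[0,[0.34,-0.22,0.03],[0.031,0.015,-0.093]],[0,[0.37,-0.16,0.04],[0.032,0.015,-0.092]],[0,[0.39,-0.11,0.06],[0.031,0.014,-0.092]],[0,[0.39,-0.05,0.07],[0.031,0.015,-0.092]],[0,[0.83,0.06,0.14],[0,0,0]],[0,[0.83,0.06,0.14],[0,0,0]]]
[[0,[0.83,0.06,0.14],[0,0,0]],[0,[0.82,0.07,0.14],[0,0,0]],[0,[0.83,0.06,0.14],[0,0,0]],[0,[0.83,0.06,0.14],[0,0,0]],[0,[0.83,0.06,0.14],[0,0,0]],[0,[0.83,0.06,0.14],[0,0,0]],[0,[0.83,0.06,0.15],[0,0,0]],[0,[0.82,0.07,0.14],[0,0,0]]]
[[0,[0,0,0.71],[0,0,0]],[0,[0,0,0.71],[0,0,0]],[0,[0,0,0.71],[0,0,0]],[0,[0,0,0.71],[0,0,0]],[0,[0,0,0],[0,0,0]],[0,[0,0,0],[0,0,0]]]
2.75 s
grip
[[-1,[0,0,0],[0,0,0]],[-1,[0,0,0],[0,0,0]],[-1,[0,0,0],[0,0,0]],[-1,[0,0,0],[0,0,0]],[-1,[0,0,0],[0,0,0]],[-1,[0,0,-0.2],[0,0,0]],[-1,[0,0,-0.2],[0,0,0]],[-1,[0,0,-0.67],[0,0,0]]]
[[-1,[0,0,-0.67],[0,0,0]],[-1,[0,0,-0.67],[0,0,0]],[-1,[0,0,-0.67],[0,0,0]],[-1,[0,-0.01,-0.66],[0,0,0]]]
1.5 s
```

Lid where it was left, chokes still up. Fetch it.

>>> apply_moves --targets '[[0, [0.26, -0.31, -0.01], [0.031, 0.015, -0.092]], [0, [0.31, -0.27, 0], [0.031, 0.014, -0.092]], [0, [0.34, -0.22, 0.03], [0.031, 0.015, -0.093]], [0, [0.37, -0.16, 0.04], [0.032, 0.015, -0.092]], [0, [0.39, -0.11, 0.06], [0.031, 0.014, -0.092]], [0, [0.39, -0.05, 0.07], [0.031, 0.015, -0.092]], [0, [0.83, 0.06, 0.14], [0, 0, 0]], [0, [0.83, 0.06, 0.14], [0, 0, 0]]]'

```text
t: 73.68
ee_pos: [373.1, -217.4, 216.0]
orientation: [-2.312, -2.126, -0.0]
ft_force: [1.3, 0.6, -0.1]
width: 43.9
grasp_force: 0.0
```

>>> apply_moves --targets '[[0, [0.83, 0.06, 0.14], [0, 0, 0]], [0, [0.82, 0.07, 0.14], [0, 0, 0]], [0, [0.83, 0.06, 0.14], [0, 0, 0]], [0, [0.83, 0.06, 0.14], [0, 0, 0]], [0, [0.83, 0.06, 0.14], [0, 0, 0]], [0, [0.83, 0.06, 0.14], [0, 0, 0]], [0, [0.83, 0.06, 0.15], [0, 0, 0]], [0, [0.82, 0.07, 0.14], [0, 0, 0]]]'

```text
t: 74.68
ee_pos: [425.4, 111.0, 159.7]
orientation: [-2.311, -2.128, -0.001]
ft_force: [0.6, 0.5, -0.5]
width: 44.1
grasp_force: 0.0
```

>>> apply_moves --targets '[[0, [0, 0, 0.71], [0, 0, 0]], [0, [0, 0, 0.71], [0, 0, 0]], [0, [0, 0, 0.5], [0, 0, 0]], [0, [0, 0, 0], [0, 0, 0]], [0, [0, 0, 0], [0, 0, 0]]]'

```text
t: 75.3
ee_pos: [425.8, 109.7, 64.5]
orientation: [2.312, 2.127, 0.001]
ft_force: [0.1, 0.4, 0.1]
width: 43.8
grasp_force: 0.0
```

Run:
```python
from plan import *
print(ctrl.get_obs()['ee_pos'])
L=down(-4.7);X=(424.9,110)
p,q=plan([(0,[*X,18.5],L,2)])
```

```text
[425.76208896 109.67117898  64.48632785]
[[0,[0,-0.01,0.46],[0,0,0]],[0,[0,-0.01,0.46],[0,0,-0.001]],[0,[0,0,0],[0,0,0]],[0,[0,0,0],[0,0,0]]]
0.5 s
```

>>> apply_moves --targets '[[0, [0, -0.01, 0.46], [0, 0, 0]], [0, [0, -0.01, 0.46], [0, 0, 0]], [0, [0, 0, 0], [0, 0, 0]], [-1, [0, 0, 0], [0, 0, 0]], [-1, [0, 0, 0], [0, 0, 0]], [-1, [0, 0, 0], [0, 0, 0]], [-1, [0, 0, 0], [0, 0, 0]], [-1, [0, 0, 0], [0, 0, 0]]]'

```text
t: 76.3
ee_pos: [424.6, 109.7, 18.4]
orientation: [2.312, 2.127, 0.001]
ft_force: [-0.1, 0.1, 7.6]
width: 13.5
grasp_force: 30.0
```

>>> apply_moves --targets '[[-1, [0, 0, -0.2], [0, 0, 0]], [-1, [0, 0, -0.2], [0, 0, 0]], [-1, [0, 0, -0.67], [0, 0, 0]], [-1, [0, 0, -0.67], [0, 0, 0]], [-1, [0, 0, -0.67], [0, 0, 0]], [-1, [0, 0, -0.67], [0, 0, 0]], [-1, [0, 0, -0.66], [0, 0, 0]], [-1, [0, 0, 0], [0, 0, 0]]]'

```text
t: 77.3
ee_pos: [425.7, 109.9, 207.4]
orientation: [2.31, 2.126, 0.008]
ft_force: [0.5, -0.3, -1.7]
width: 13.3
grasp_force: 30.0
```

```bash
python3 ob.py
python3 - <<'E'
from plan import *
L=down(-4.7);X=(657.5,-133.2)
p,q=plan([(-1,[*X,205],L,2),(-1,[*X,105],L,2,30)]);print(p)
E
```

```text
[0.2255, 0.1302, 2.0164, 0.0003, 0.9895, 0.3084] [425.7, 109.9, 207.4] [2.3099, 2.1256, 0.0077] 13.3 [ 0.5 -0.3 -1.7]
[[-1,[-0.5,0.56,0.01],[0,0,0]],[-1,[-0.49,0.56,0],[0.001,0,0]],[-1,[-0.5,0.55,0.01],[0,0,0]],[-1,[-0.49,0.56,0.01],[0,-0.001,0]],[-1,[-0.5,0.56,0],[0.001,0,0]],[-1,[-0.49,0.56,0.01],[0,0,0]],[-1,[-0.5,0.56,0.01],[0.001,0,-0.001]],[-1,[-0.5,0.55,0],[0,0,0]]]
[[-1,[-0.49,0.56,0.01],[0,0,0]],[-1,[0,0,0],[0,0,0]],[-1,[0,0,0],[0,0,0]],[-1,[0,0,0.5],[0,0,0]],[-1,[0,0,0.5],[0,0,0]],[-1,[0,0,0.5],[0,0,0]],[-1,[0,0,0.5],[0,0,0]],[-1,[0,0,0],[0,0,0]]]
[[-1,[0,0,0],[0,0,0]]]
2.125 s
[ 657.43922556 -133.00050858  104.84487244]
```

>>> apply_moves --targets '[[-1, [-0.5, 0.56, 0.01], [0, 0, 0]], [-1, [-0.49, 0.56, 0], [0, 0, 0]], [-1, [-0.5, 0.55, 0.01], [0, 0, 0]], [-1, [-0.49, 0.56, 0.01], [0, 0, 0]], [-1, [-0.5, 0.56, 0], [0, 0, 0]], [-1, [-0.49, 0.56, 0.01], [0, 0, 0]], [-1, [-0.5, 0.56, 0.01], [0, 0, 0]], [-1, [-0.5, 0.55, 0], [0, 0, 0]]]'

```text
t: 78.3
ee_pos: [629.6, -107.5, 200.2]
orientation: [-2.31, -2.125, 0.003]
ft_force: [0.4, 0.4, -1.5]
width: 13.4
grasp_force: 30.0
```

>>> apply_moves --targets '[[-1, [-0.49, 0.56, 0.01], [0, 0, 0]], [-1, [0, 0, 0], [0, 0, 0]], [-1, [0, 0, 0], [0, 0, 0]], [-1, [0, 0, 0.5], [0, 0, 0]], [-1, [0, 0, 0.5], [0, 0, 0]], [-1, [0, 0, 0.5], [0, 0, 0]], [-1, [0, 0, 0.4], [0, 0, 0]], [-1, [0, 0, 0], [0, 0, 0]]]'

```text
t: 79.3
ee_pos: [654.1, -132.6, 105.0]
orientation: [-2.309, -2.126, 0.003]
ft_force: [-0.3, 0.2, -1.7]
width: 13.3
grasp_force: 30.0
```

>>> apply_moves --targets '[[-1, [0, 0, 0], [0, 0, 0]], [-1, [0, 0, 0], [0, 0, 0]]]'

```text
t: 79.55
ee_pos: [656.6, -133.6, 108.0]
orientation: [2.311, 2.126, 0.002]
ft_force: [-0.5, 0.9, -1.6]
width: 13.4
grasp_force: 30.0
```

```bash
python3 ob.py
python3 - <<'E'
from plan import *
o=ctrl.get_obs();L=down(-4.7)
p,q=plan([(-1,[657.5,-133.2,o['ee_pos'][2]],L,1),(-1,[657.5,-133.2,89],L,2,5)])
E
```

```text
[-0.2185, 0.5897, 1.5819, 0.0002, 0.9681, -0.1356] [656.6, -133.6, 108.0] [2.3107, 2.1264, 0.0019] 13.4 [-0.5  0.9 -1.6]
[[-1,[0.01,0.02,0],[0.001,0,-0.001]],[-1,[0,0,0],[0,0,0]],[-1,[0,0,0.09],[0,0,0]],[-1,[0,0,0.1],[0,0,0]],[-1,[0,0,0.09],[0,0,0]],[-1,[0,0,0.1],[0,0,0]],[-1,[0,0,0],[0,0,0]],[-1,[0,0,0],[0,0,0]]]
1.0 s
```

>>> apply_moves --targets '[[-1, [0.01, 0.02, 0], [0.001, 0, 0]], [-1, [0, 0, 0], [0, 0, 0]], [-1, [0, 0, 0.09], [0, 0, 0]], [-1, [0, 0, 0.1], [0, 0, 0]], [-1, [0, 0, 0.09], [0, 0, 0]], [-1, [0, 0, 0.1], [0, 0, 0]], [-1, [0, 0, 0], [0, 0, 0]], [-1, [0, 0, 0], [0, 0, 0]]]'

```text
t: 80.55
ee_pos: [656.8, -133.0, 87.6]
orientation: [-2.311, -2.126, 0.002]
ft_force: [-0.4, -0.6, -2.3]
width: 13.1
grasp_force: 30.0
```

>>> apply_moves --targets '[[-1, [0, 0, 0.03], [0, 0, 0]], [-1, [0, 0, 0], [0, 0, 0]], [-1, [0, 0, 0], [0, 0, 0]]]'

```text
t: 80.92
ee_pos: [657.0, -133.1, 87.0]
orientation: [-2.311, -2.127, 0.001]
ft_force: [-2.0, 0.3, 5.4]
width: 13.4
grasp_force: 30.0
```

```bash
python3 ob.py
```

```text
[-0.2176, 0.6179, 1.5879, -0.0, 0.937, -0.1345] [657.0, -133.1, 87.0] [-2.3111, -2.1266, 0.0011] 13.4 [-2.   0.3  5.4]
```

Seated at the original height (87.0 mm). Release, retreat and do a final check.

>>> apply_moves --targets '[[0, [0, 0, 0], [0, 0, 0]], [0, [0, 0, 0], [0, 0, 0]], [0, [0, 0, 0], [0, 0, 0]], [0, [0, 0, 0], [0, 0, 0]], [0, [0, 0, -0.5], [0, 0, 0]], [0, [0, 0, -0.8], [0, 0, 0]], [0, [0, 0, -0.8], [0, 0, 0]], [0, [0, 0, -0.6], [0, 0, 0]]]'

```text
t: 81.92
ee_pos: [657.5, -133.2, 223.2]
orientation: [-2.312, -2.127, 0.0]
ft_force: [-0.1, 0.9, 0.2]
width: 43.8
grasp_force: 0.0
```

>>> apply_moves --targets '[[0, [0, -0.8, 0], [0, 0, 0]], [0, [0, -0.8, 0], [0, 0, 0]], [0, [0, -0.8, 0], [0, 0, 0]], [0, [0, -0.8, 0], [0, 0, 0]], [0, [0, -0.8, 0], [0, 0, 0]], [0, [0, -0.8, 0], [0, 0, 0]], [0, [0, 0, 0], [0, 0, 0]], [0, [0, 0, 0], [0, 0, 0]]]'

```text
t: 82.92
ee_pos: [419.0, -113.4, 222.2]
orientation: [2.312, 2.127, -0.0]
ft_force: [0.3, 0.4, 0.5]
width: 44.0
grasp_force: 0.0
```

```bash
python3 tr2.py
python3 - <<'E'
from plan import *
ims={c:snap(c) for c in('top','side')}
print('lid',fit('lid',ims,masks('lid',ims),658,-133,[-.08]))
ms=masks('choke1',ims)
for xy in(spot(120),spot(42),(586,154),spot(-120)):print(fit('choke1',ims,ms,*xy,np.radians([85,-5]),z=112))
a=ims['side']['pixels'][90:400,160:500];b=ims['top']['pixels'][100:290,100:460]
cv2.imwrite('pics/z.png',np.hstack([cv2.resize(a,(395,360)),cv2.copyMakeBorder(cv2.resize(b,(400,211)),0,149,0,0,0)]))
E
```

```text
x y z [-6.7 -2.1  0.7] yaw,pitch [0.4 0.2] 0.814 {'top': np.float64(0.35), 'side': np.float64(0.021)}
x y z [-6.3 -3.   2.2] yaw,pitch [ 0.3 -0.2] 0.812 {'top': np.float64(0.353), 'side': np.float64(0.022)}
flat at lip 0.80116522126473
lid (array([ 657.1, -132.2,   -5.6]), np.float64(0.937), ['top', 'side'])
(array([601. , 319.5,  85.2]), np.float64(0.895), ['top'])
(array([593.8, 246.4,  -2. ]), np.float64(0.469), ['top', 'side'])
(array([588.1, 153.2,  77.5]), np.float64(0.481), ['top', 'side'])
(array([579.7,  80.2,  82.7]), np.float64(0.885), ['top', 'side'])
```

View pics/z.png

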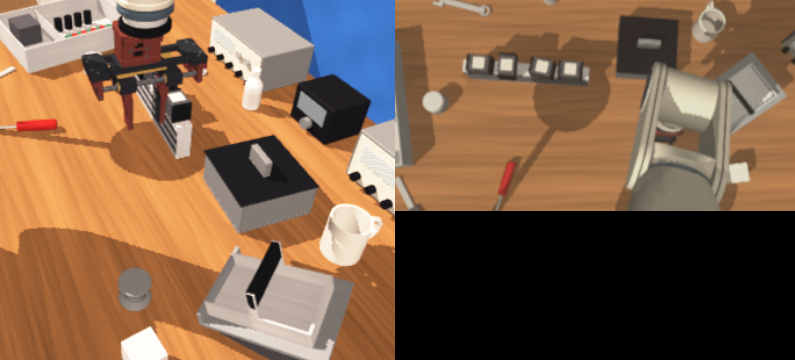

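The final view shows all four chokes on the ledge, the lid seated on the tub, and the tray flat on the rest. The mug, spool, carton and driver don't appear to have moved. Handing in.

```bash
python3 -c "
from workcell import ctrl
print(ctrl.close_job())"
```

```text
the job is handed in; nothing more can be done
None
```

The job is handed in at about 83 s: all four chokes are on the ledge (one got knocked off after the lid was removed and was set back before the tray was touched), four capacitors are in the tub with the lid seated, and the empty tray is flat against the lip after a second placing, its spout having first settled on top of the lip.

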